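# Fetch the loupe from the covered case and set it on the print

## Task

Fetch the loupe from under the clear sliding lid of the case and stand it centred over the print on the lift card. The two powder jars stand in the lid's way, so first set both upright in the steel tray, and only then slide the lid open; once the loupe stands on the print, slide the lid fully shut again, and after that put each jar back upright in the spill dish of its own size. Do not push or carry away the brush that lies in the tray.

Things in the scene. Friction and masses are not known exactly. Their poses are not given: they have to be found in the camera images.
- jar_large_mid (a point): the larger round screw-lid powder jar, 63 mm in diameter and 62 mm high, 0.14 kg; at the start it stands in the larger spill dish. The point is on its axis, half-way up (31 mm above its underside); z is its upright axis. Grasp it round its lid (the top 16 mm)
- jar_small_mid (a point): the smaller round screw-lid powder jar, 49 mm in diameter and 50 mm high, 0.11 kg; at the start it stands in the smaller spill dish. The point is on its axis, half-way up (25 mm above its underside); z is its upright axis. Grasp it round its lid (the top 13 mm)
- loupe_mid (a point): black round stand loupe, 43 mm in diameter and 32 mm high, 0.075 kg; at the start it stands on the white floor (4 mm above the table) of the rear half of the grey case, seen through the clear lid. The point is on its axis, half-way up (16 mm above its underside); z is its upright axis
- lid_bar (a point): centre of the upright grip bar on the clear sliding lid of the grey case: 12 mm thick along x, 50 mm long along y, 24 mm high; the lid's upper face lies 13 mm below the point. x points to the rear of the case; the lid opens towards -x. The loupe's compartment, 81 mm along x and 140 mm along y, is centred 54 mm behind the bar when shut. Case fixed, 140 x 150 x 52 mm
- lid (a joint): travel of the sliding lid, m: 0 is fully shut, 0.08 fully open (the loupe's compartment wholly uncovered, the lid's front edge, 36 mm ahead of the bar, reaching out over the dishes 43 mm above the table); friction about 1.5 N, it stays where it is left
- dish_large_floor (a point): larger round spill dish, fixed, shallow and open, steel: inner floor about 76 mm in diameter at 3 mm above the table, flared rim 10 mm high, 88 mm across. The point is at the centre of its inner floor, z up. Place of the larger jar
- dish_small_floor (a point): smaller round spill dish, fixed, like the other: inner floor about 60 mm in diameter, 3 mm above the table, flared rim 10 mm high, 72 mm across. The point is at the centre of its inner floor, z up. Place of the smaller jar. The dishes stand 110 mm apart in front of the case, right or left
- tray: shallow steel tray, fixed, 201 mm along its x, 301 mm along its y, 30 mm high, floor 2 mm thick; origin at the centre of its underside. Side area for the jars; the brush lies along its -x side, the rest is free
- brush_mid (a point): dusting brush, black handle and pale bristles, 191 mm long, up to 33 mm wide and 23 mm high, lying in the tray along its long side; the point is in the middle of the handle (the handle is 112 mm long), and +y points along the handle away from the bristles
- print (a point): the dark fingerprint (about 18 x 24 mm) on the white lift card, which is clipped to a fixed black plate 96 x 136 mm; the point is at the centre of the print, on the card's upper face 5 mm above the table, z up. Place of the loupe
Mind the look-alikes: they are no part of the job. Leave any blue or red look-alike of the part that bears dish_large_floor alone.

How it is judged:
By the outcome, as a careful person would: the job done as asked, in the order asked, and still so for the second after the job is handed in, with the robot touching nothing.
It also fails if it takes over 149 s, if anything falls off the work surface, if the arm or the gripper's body presses on something with over 40 N, if the wrist force passes 120 N, or if a joint passes its speed limit or range.

## Robot

A 7-joint arm with a two-finger parallel gripper is mounted at the origin on a cart in front of the work surface, level with it; the furniture and walls round the work are solid. World frame = base frame: x ahead of the robot, y to its left, z up, the work surface at z = 0. Lengths are in m, angles in rad, forces in N, time in s.
With the tool pointing down it reaches from about 0.4 to 0.85 m from the base axis. Payload 10.4 kg.
Tool frame: the origin (TCP) lies on the front face of the gripper's body, between the roots of the fingers; the fingertips stand 70 mm ahead of it and the grasp point (between the pads) lies 51 mm ahead of it (finger_overhang is the distance from the TCP to the fingertips, in m); z points along the fingers, y is the line along which they close (so a half turn about z gives the same grasp; the last joint's range is limited). The gripper opens to 87 mm and grips with 3 to 60 N. Pads are 19 mm wide; open, the fingers measure 117 mm over their backs; the gripper's body (75 mm by 190 mm) begins 51 mm behind the grasp point.
Start: joints at [-1.365, 0.332, -0.065, 1.46, 0.022, 1.35, -0.088], TCP at [0.142, 0.609, 0.292] pointing down, gripper open.
Joint ranges: [-2.6, 2.6], [-0.5, 2.12], [-1.47, 1.34], [0.16, 2.42], [-1.27, 4.41], [0.06, 2.06], [-2.6, 2.6]. Speed limits (rad/s): [2.22, 2.22, 2.79, 2.79, 3.14, 3.14, 3.14].

## Interface

Orientations are given as a unit quaternion [w, x, y, z].
In Python, from cell import get_obs, read_camera, job_done, recognise, finger_overhang gives the robot as it stands.
- The arm moves only by the tool apply_moves, never from a script. Its argument "rows" is text: rows parted by semicolons, each of 5 numbers parted by spaces: the opening, from -1 (shut) to 1 (fully open), then the shift along the tool's x, y, z in mm, then the turn about the tool's z in rad. A call has 1 to 5 rows; each row shifts and turns the commanded pose from where the row before left it, along the tool's axes as they then stand; what a row does not reach is not made up. A row lasts 1/12 s, in which the tool goes at most 41.7 mm and 7.16 degrees, less where a joint would pass 70% of its speed; a pose out of reach is approached as far as the arm can. A call is refused whole if a number of a shift passes 41.7 or a number of a turn 0.125, either way. A call with a gripper value outside its range is refused whole. The fingers move at their own pace and stop on an object; the grip force is fixed at half the most. Time passes only in rows, so rows that do not move let the fingers close. It gives the time, the measured TCP pose, the force, the opening and the grip force at its end, in the units of the state.
- get_obs(): the state, without advancing time (a new reading comes with each control period).
- read_camera(name): name is "side" or "top"; returns a dict with "img" (420x560x3 uint8, blue, green, red), "camera_matrix" (3x3 intrinsics, pixels), "k1" (the pictures are not rectified: a ray, as slopes to the right and down, at radius r is drawn at 1 + k1 r^2 times it, then the intrinsics apply), "R" (3x3) and "t" (3): a world point X has camera coordinates R X + t. Camera axes: x right, y down, z forward; pixel columns grow to the right and rows downward; lengths in m; the calibration is good to about 2 mm. A picture is of the moment at which its call begins. There is no depth.
- job_done(): hands the job in; it is judged then, once.
Trained networks look in the newest picture that a camera, given by its name, has taken for a name from the list of things; names that differ only in an ending like _2 or _b are one class to them, and where a whole thing is asked for, a point or a joint stands for the part that bears it (a point fixed in the world has none). Each returns a list of dicts, best first, with "conf" (0 to 1); they miss things now and then, are a little off and sometimes report something else, mostly with a low value. They report only what shows in the picture. A call takes as long as a camera call. They do not tell look-alikes from the thing itself.
- recognise(query, camera): "bbox" ([centre column, centre row, width, height] in pixels, round what is visible of it).
The state is a dict: "clock": time; "joints": joint angles; "joint_vel": joint speeds; "tau": joint torques, N m; "tcp_pos": TCP position; "tool_rot": TCP orientation; "wrist_force": force on the tool from outside, world axes, zero at the start; "moment": the same for the moment, N m; "finger_gap": opening from 0.0 (shut) to 1.0 (fully open); "gripper_force": force on a finger pad.
Only numpy, scipy, OpenCV 4.12 (cv2) and the standard library are available. Lean on these libraries where they do the work, as an engineer would, in place of code of your own. Each camera call takes 0.05 s, during which the arm holds its last target. There are 200 camera calls.

## Working session

There is one attempt and no reset: what is moved stays moved. The work goes in short steps, Python scripts to look and compute and a tool call to move; the robot and the scene stay as the last step left them, time stands still between calls to the robot, and variables do not carry over. Pictures are saved under pics/ and viewed, at most 14 in all, crops included, and the job is handed in when it is done.

Besides the shell and the picture viewer there is one more tool, called after ">>>" in YAML: its name, and indented under it one key for each argument. apply_moves: Moves the arm, as the interface text tells. Its arguments: {"type":"object","properties":{"rows":{"type":"string"}},"required":["rows"]}

```bash
ls; mkdir -p pics; python3 - <<'E'
from cell import *
import cv2
o=get_obs(); print(o['clock'],o['tcp_pos'],o['tool_rot'],o['finger_gap'],finger_overhang)
for c in('top','side'):
    r=read_camera(c); cv2.imwrite(f'pics/{c}0.png',r['img'])
    print(c,r['camera_matrix'],r['k1'],r['R'],r['t'])
    for n in ['jar_large_mid','jar_small_mid','loupe_mid','lid_bar','dish_large_floor','dish_small_floor','tray','brush_mid','print']:
        try: print(n,[( [round(float(v)) for v in d['bbox']],round(d['conf'],2)) for d in recognise(n,c)])
        except Exception as e: print(n,e)
print(get_obs()['clock'])
E
```

```text
pics
0.0 [0.14170832 0.60841225 0.29143137] [-3.17762185e-05  1.14131462e-01  9.93465383e-01 -7.35171250e-04] 1.0009739667597182 0.0697
top [[483.68915455   0.         283.59354549]
 [  0.         483.68915455 209.95745094]
 [  0.           0.           1.        ]] 0.034348729772190036 [[-0.01976307 -0.99973942  0.01142392]
 [-0.99311619  0.01831013 -0.11569346]
 [ 0.11545414 -0.01363173 -0.99321927]] [-0.05507835  0.58612701  1.1735248 ]
jar_large_mid [([269, 195, 55, 53], 0.34)]
jar_small_mid [([249, 240, 19, 20], 0.52)]
loupe_mid []
lid_bar [([266, 195, 57, 54], 0.57)]
dish_large_floor [([206, 186, 36, 33], 0.97), ([199, 245, 33, 39], 0.74), ([293, 242, 37, 37], 0.68), ([267, 196, 55, 53], 0.35)]
dish_small_floor [([252, 245, 22, 24], 0.7)]
tray [([392, 243, 87, 120], 0.86)]
brush_mid [([421, 248, 11, 76], 0.78), ([269, 196, 53, 54], 0.27)]
print [([136, 234, 67, 56], 0.89)]
side [[410.98637546   0.         286.65099819]
 [  0.         410.98637546 209.39387152]
 [  0.           0.           1.        ]] -0.00794660202913241 [[ 0.8748822  -0.48419405  0.01171522]
 [-0.27362683 -0.51408078 -0.81292639]
 [ 0.39963669  0.70800923 -0.58224861]] [-0.53060171  0.18044017  1.04704201]
jar_large_mid [([270, 231, 21, 33], 0.65)]
jar_small_mid [([254, 212, 16, 22], 0.64)]
loupe_mid [([253, 219, 19, 12], 0.5)]
lid_bar [([295, 208, 57, 36], 0.82), ([328, 320, 68, 32], 0.5), ([251, 221, 15, 11], 0.39)]
dish_large_floor [([236, 198, 26, 18], 0.86), ([272, 244, 30, 14], 0.73), ([280, 186, 24, 12], 0.66)]
dish_small_floor [([254, 211, 14, 21], 0.4)]
tray [([318, 301, 148, 107], 0.74)]
brush_mid [([329, 318, 67, 31], 0.97)]
print [([228, 173, 26, 17], 0.87), ([295, 206, 58, 30], 0.7)]
1.0
```

```bash
python3 - <<'E'
import cv2
for c,(x0,x1,y0,y1) in {'top':(90,480,120,350),'side':(180,420,150,370)}.items():
    i=cv2.imread(f'pics/{c}0.png')[y0:y1,x0:x1]
    s=min(800/i.shape[1],600/i.shape[0]); print(c,s); cv2.imwrite(f'pics/{c}0c.png',cv2.resize(i,None,fx=s,fy=s,interpolation=cv2.INTER_CUBIC))
E
```

```text
top 2.051282051282051
side 2.727272727272727
```

View pics/top0c.png

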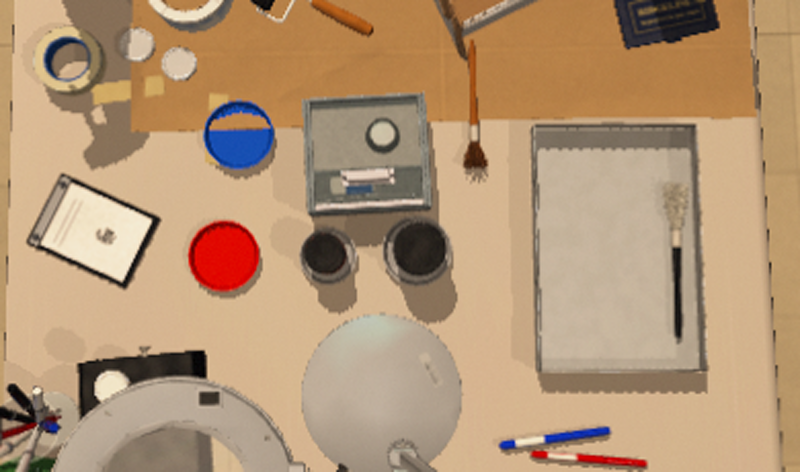

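View pics/side0c.png

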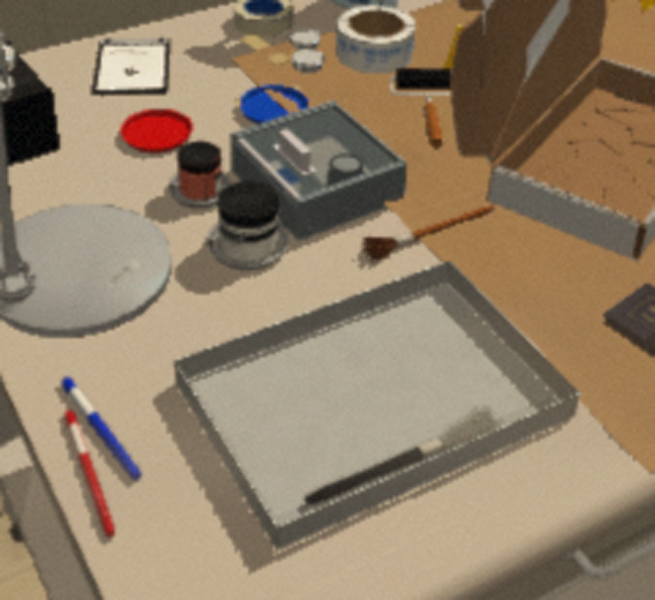

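The top crop shows the small jar lid at about (324,252), the large jar lid at (419,248), the loupe at (382,135), the bar at (368,176), the print at (106,236) and the tray at 533–706 × 125–372. Red and blue decoy dishes are beside the case. There is a lamp base at (380,395) and a ring light at (180,450).

```bash
cat > h.py <<'E'
import numpy as np,cv2,json
from cell import *
def save(c,r):
    np.savez(f'{c}.npz',**r)
def cam(c): return np.load(f'{c}.npz')
def proj(r,X):
    P=np.atleast_2d(X)@r['R'].T+r['t']; s=P[:,:2]/P[:,2:]
    s=s*(1+r['k1']*(s**2).sum(1,keepdims=True)); K=r['camera_matrix']
    return s@K[:2,:2].T+K[:2,2]
def ray(r,uv):
    K=r['camera_matrix']; d=(np.atleast_2d(uv)-K[:2,2])/K[0,0]; s=d.copy()
    for _ in range(10): s=d/(1+r['k1']*(s**2).sum(1,keepdims=True))
    return np.c_[s,np.ones(len(s))]@r['R']
def at(r,uv,z):
    C=-r['R'].T@r['t']; d=ray(r,uv); return C+d*((z-C[2])/d[:,2:])
def circ(x,y,z,rad,n=60):
    a=np.linspace(0,2*np.pi,n); return np.c_[x+rad*np.cos(a),y+rad*np.sin(a),0*a+z]
E
python3 - <<'E'
from h import *
for c in('top','side'): save(c,read_camera(c))
r=cam('top'); s=cam('side')
T=lambda x,y,z:at(r,[(x/2.0513+90-.25,y/2.0513+120-.25)],z)[0].round(4)
S=lambda x,y,z:at(s,[(x/2.7273+180-.3,y/2.7273+150-.3)],z)[0].round(4)
print('camC',-r['R'].T@r['t'],-s['R'].T@s['t'])
print('jl',T(419,248,.065),S(249,201,.065)); print('js',T(324,252,.053),S(199,157,.053))
print('dl',T(418,252,.01),'ds',T(328,256,.01))
print('case',[T(*p,.052) for p in[(305,98),(422,95),(431,208),(311,214)]])
print('bar',T(368,175,.072),S(294,142,.072)); print('loupe',T(382,134,.036),S(346,164,.036))
print('print',T(106,236,.005),S(132,71,.005))
print('tray',[T(*p,.03) for p in[(533,125),(695,125),(706,370),(538,372)]])
print('brush',[T(*p,.015) for p in[(677,245),(679,340),(675,185)]], 'red',T(225,256,.01),'lampbase',T(380,395,.01),'ring',T(180,450,.3))
print(get_obs()['clock'])
E
```

```text
camC [ 0.4455154  -0.04979888  1.23400772] [ 0.09515086 -0.90546878  0.76253945]
jl [ 0.5063 -0.0895  0.065 ] [ 0.5031 -0.0953  0.065 ]
js [0.5044 0.023  0.053 ] [0.498  0.0145 0.053 ]
dl [ 0.5043 -0.0901  0.01  ] ds [0.5015 0.0208 0.01  ]
case [array([0.691 , 0.0439, 0.052 ]), array([ 0.6922, -0.0977,  0.052 ]), array([ 0.5545, -0.1054,  0.052 ]), array([0.55  , 0.0381, 0.052 ])]
bar [ 0.5932 -0.031   0.072 ] [ 0.5901 -0.033   0.072 ]
loupe [ 0.6479 -0.0484  0.036 ] [ 0.6461 -0.0524  0.036 ]
print [0.5318 0.2938 0.005 ] [0.5306 0.294  0.005 ]
tray [array([ 0.6568, -0.2345,  0.03  ]), array([ 0.6531, -0.4337,  0.03  ]), array([ 0.3563, -0.4303,  0.03  ]), array([ 0.3575, -0.2296,  0.03  ])]
brush [array([ 0.5067, -0.4083,  0.015 ]), array([ 0.3915, -0.4045,  0.015 ]), array([ 0.5809, -0.4098,  0.015 ])] red [0.504  0.1471 0.01  ] lampbase [ 0.3324 -0.0402  0.01  ] ring [0.3142 0.141  0.3   ]
1.1
```

```bash
cat > ov.py <<'E'
from h import *
def R2(y): return np.array([[np.cos(y),-np.sin(y)],[np.sin(y),np.cos(y)]])
def rect(cx,cy,yaw,lx,ly,z):
    p=np.array([(-1,-1),(1,-1),(1,1),(-1,1),(-1,-1)])*[lx/2,ly/2]@R2(yaw).T+[cx,cy]; return np.c_[p,0*p[:,0]+z]
def draw(c,box,f,curves,name):
    r=cam(c); x0,x1,y0,y1=box
    i=cv2.resize(r['img'][y0:y1,x0:x1],None,fx=f,fy=f,interpolation=cv2.INTER_CUBIC)
    for X,col in curves:
        p=(proj(r,X)-[x0,y0]+.5)*f-.5
        cv2.polylines(i,[np.round(p*8).astype(np.int32)],False,col,1,cv2.LINE_AA,3)
    return i
E
cat > model.py <<'E'
from ov import *
G=(0,255,0);M=(255,0,255);Y=(0,255,255)
case=(.622,-.030,.03); jl=(.5047,-.0915); js=(.5025,.0195)
def off(p,dx,dy): return p[:2]+R2(p[2])@[dx,dy]
bar=off(case,-.032,0); loupe=(.647,-.05)
tray=(.506,-.332,0.0)
cv=[(rect(*case,.14,.15,.052),G),(rect(*case,.14,.15,0),Y),(rect(*bar,case[2],.012,.05,.072),M),(rect(*bar,case[2],.012,.05,.048),M),
 (circ(*jl,.065,.0315),G),(circ(*js,.053,.0245),G),(circ(*jl,.010,.044),M),(circ(*js,.010,.036),M),
 (circ(*loupe,.036,.0215),Y),(rect(*tray,.301,.201,.03),G)]
E
python3 - <<'E'
from model import *
a=draw('top',(225,325,160,265),5.6,cv,0); b=draw('side',(220,340,180,280),5.6,cv,0)
cv2.imwrite('pics/ov1.png',a[:600]);cv2.imwrite('pics/ov2.png',b[:600,:800])
cv2.imwrite('pics/sidefull.png',cam('side')['img'])
E
```

```text
(no output)
```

View pics/ov1.png

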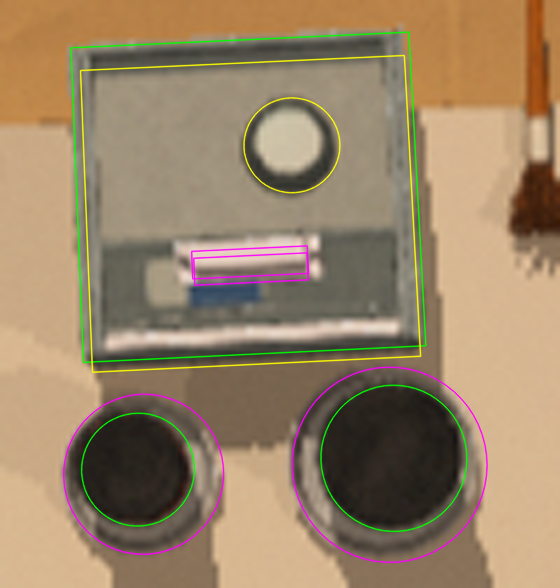

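View pics/ov2.png

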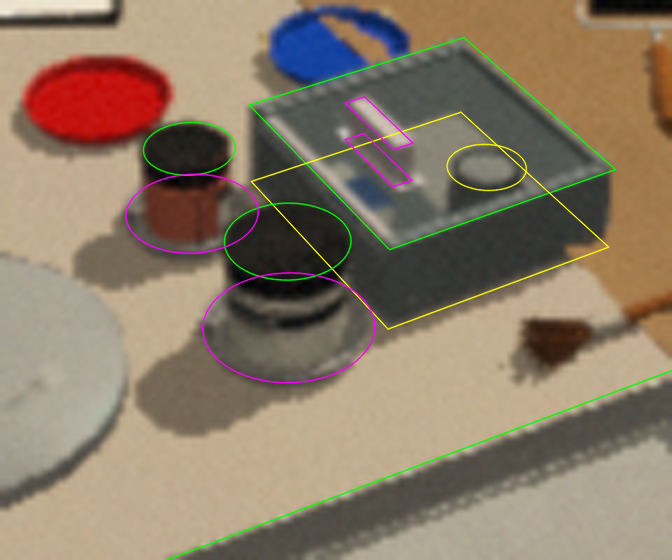

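View pics/sidefull.png

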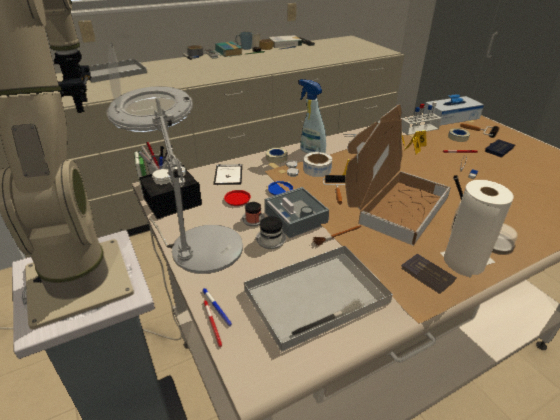

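```bash
python3 - <<'E'
from h import *
s=cam('side');r=cam('top')
print(proj(s,[[.142,.608,.291],[0,0,0],[0,0,.3],[.48,.29,.25]]),proj(r,[[.142,.608,.291],[0,0,0],[.3,.15,.35]]))
def tri(a,b):
    C1=-r['R'].T@r['t'];C2=-s['R'].T@s['t'];d1=ray(r,[a])[0];d2=ray(s,[b])[0]
    k=np.linalg.lstsq(np.c_[d1,-d2],C2-C1,rcond=None)[0]; p,q=C1+k[0]*d1,C2+k[1]*d2
    return ((p+q)/2).round(3),np.linalg.norm(p-q).round(3)
f=lambda x,y:(x/2.0513+90,y/2.0513+120)
print('ring c',tri(f(182,465),(152,107)))
print('far edge',tri(f(185,378),(185,97)))
print('pole foot',tri(f(402,455),(184,255)))
cv2.imwrite('pics/topfull.png',r['img'])
E
```

```text
[[ 77.24446439  87.01471036]
 [ 78.85266915 280.05924154]
 [ 39.06254686 179.59528299]
 [208.17531011 113.50238191]] [[-84.9054499  445.03635921]
 [260.69578486 453.62844273]
 [166.40916958 351.75761329]]
ring c (array([0.297, 0.13 , 0.36 ]), np.float64(0.027))
far edge (array([0.377, 0.124, 0.376]), np.float64(0.015))
pole foot (array([ 0.261, -0.065,  0.026]), np.float64(0.004))
```

View pics/topfull.png

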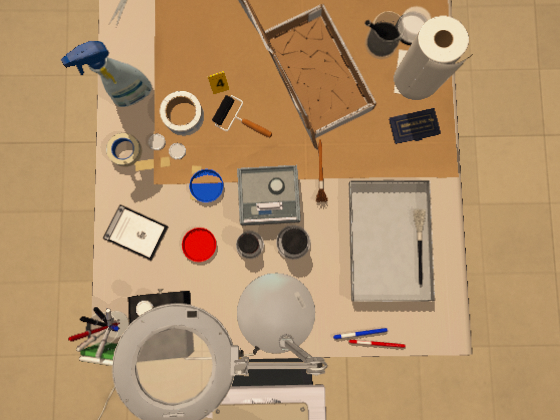

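The overlays agree with both views to about 2 mm. The lamp's ring is near (0.30, 0.13, 0.37), so I'll approach round its left side and go high. First I align the tool with the case and move outward.

>>> apply_moves:
  rows: "1 0 0 0 -0.086; 1 0 0 0 -0.086; 1 0 0 0 -0.086; 1 -20 -7 -4 0; 1 -31 -11 -5 0"

```text
clock: 1.52
tcp_pos: [0.1898, 0.5931, 0.3009]
tool_rot: [-0.001, -0.018, 1.0, -0.0]
wrist_force: [0.7, 0.0, -0.7]
finger_gap: 1.006
gripper_force: 0.0
```

>>> apply_moves:
  rows: "1 -31 -11 -5 0; 1 -31 -11 -5 0; 1 -31 -11 -5 0; 1 -31 -11 -5 0; 1 -31 -11 -5 0"

```text
clock: 1.93
tcp_pos: [0.3512, 0.5411, 0.3267]
tool_rot: [0.0, -0.015, 1.0, 0.0]
wrist_force: [0.6, 0.7, -0.5]
finger_gap: 0.999
gripper_force: 0.0
```

>>> apply_moves:
  rows: "1 -31 -11 -4 0; 1 -31 -11 -4 0; 1 -31 -11 -4 0; 1 -31 -11 -4 0; 1 0 0 0 0"

```text
clock: 2.35
tcp_pos: [0.4822, 0.4967, 0.3425]
tool_rot: [0.002, -0.01, 1.0, -0.001]
wrist_force: [1.3, -1.0, 0.6]
finger_gap: 1.002
gripper_force: 0.0
```

```bash
cat > go.py <<'E'
import sys
from h import *
from scipy.spatial.transform import Rotation as Ro
o=get_obs(); q=o['tool_rot']; R=Ro.from_quat([q[1],q[2],q[3],q[0]]).as_matrix()
p=np.array(o['tcp_pos']); print('t',o['clock'],'tcp',p.round(4),'tooly deg',np.degrees(np.arctan2(R[1,1],R[0,1])).round(2),'zaxis',R[:,2].round(3),'F',np.round(o['wrist_force'],1),'gap',round(float(o['finger_gap'])*87,1),'gf',o['gripper_force'])
print('joints',np.round(o['joints'],2))
for a in sys.argv[1:]:
    t=np.array(eval(a),float); d=R.T@(t-p)*1000; n=int(np.ceil(abs(d).max()/33)); print(t,'tool mm',d.round(1),'rows',n,(d/max(n,1)).round(1)); p=t
E
python3 go.py "(.51,.25,.34)" "(.505,-.09,.25)"; python3 -c "
from h import *
r=read_camera('side');cv2.imwrite('pics/s1.png',r['img'])"
```

```text
t 2.35 tcp [0.4822 0.4967 0.3425] tooly deg 91.17 zaxis [ 0.004 -0.002 -1.   ] F [ 1.3 -1.   0.6] gap 87.2 gf 0.0
joints [-0.92  0.47  0.08  1.18 -0.03  1.5   0.74]
[0.51 0.25 0.34] tool mm [ -22.7 -247.2    3.1] rows 8 [ -2.8 -30.9   0.4]
[ 0.505 -0.09   0.25 ] tool mm [  12.3 -339.6   90.8] rows 11 [  1.1 -30.9   8.3]
```

View pics/s1.png

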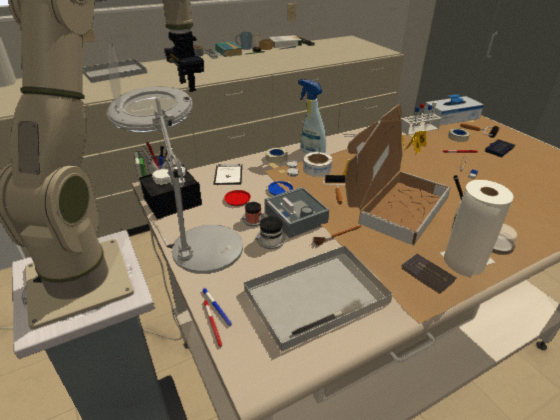

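The wrist hangs vertically from a high forearm, well clear of the lamp. I continue sideways to above the large jar.

>>> apply_moves:
  rows: "1 -3 -31 0 0; 1 -3 -31 0 0; 1 -3 -31 0 0; 1 -3 -31 0 0; 1 -3 -31 0 0"

```text
clock: 2.82
tcp_pos: [0.4938, 0.3461, 0.3422]
tool_rot: [-0.0, -0.015, 1.0, 0.0]
wrist_force: [0.6, 0.8, 0.7]
finger_gap: 1.001
gripper_force: 0.0
```

>>> apply_moves:
  rows: "1 -2 -31 0 0; 1 -2 -31 0 0; 1 -2 -31 0 0; 1 0 -31 4 0; 1 0 -31 8 0"

```text
clock: 3.23
tcp_pos: [0.5047, 0.1915, 0.331]
tool_rot: [0.001, -0.015, 1.0, 0.001]
wrist_force: [1.5, -0.8, -0.6]
finger_gap: 0.997
gripper_force: 0.0
```

>>> apply_moves:
  rows: "1 0 -31 8 0; 1 0 -31 8 0; 1 0 -31 8 0; 1 0 -31 8 0; 1 0 -31 8 0"

```text
clock: 3.65
tcp_pos: [0.5091, 0.0366, 0.29]
tool_rot: [0.0, -0.015, 1.0, 0.0]
wrist_force: [1.1, -1.1, 0.1]
finger_gap: 0.996
gripper_force: 0.0
```

>>> apply_moves:
  rows: "1 0 -31 8 0; 1 0 -31 8 0; 1 0 -31 8 0; 1 0 -20 0 0; 1 0 0 0 0"

```text
clock: 4.07
tcp_pos: [0.5121, -0.0798, 0.266]
tool_rot: [-0.0, -0.012, 1.0, -0.001]
wrist_force: [-0.2, -1.0, 0.7]
finger_gap: 1.0
gripper_force: 0.0
```

```bash
python3 go.py "(.5045,-.0915,.109)"
```

```text
t 4.0667 tcp [ 0.5121 -0.0798  0.266 ] tooly deg 91.38 zaxis [-0.    -0.001 -1.   ] F [-0.2 -1.   0.7] gap 87.0 gf 0.0
joints [-0.33  0.11  0.42  1.8  -0.05  1.24  1.7 ]
[ 0.5045 -0.0915  0.109 ] tool mm [  7.9 -11.3 157. ] rows 5 [ 1.6 -2.3 31.4]
```

>>> apply_moves:
  rows: "1 4 -6 20 0; 1 4 -5 20 0; 1 0 0 30 0; 1 0 0 30 0; 1 0 0 20 0"

```text
clock: 4.48
tcp_pos: [0.5043, -0.0854, 0.144]
tool_rot: [-0.001, -0.015, 1.0, 0.0]
wrist_force: [-1.2, -0.4, -1.1]
finger_gap: 1.001
gripper_force: 0.0
```

>>> apply_moves:
  rows: "1 0 0 18 0; 1 0 0 12 0; 1 0 0 5 0; 1 0 0 0 0; 1 0 0 0 0"

```text
clock: 4.9
tcp_pos: [0.5055, -0.0863, 0.1118]
tool_rot: [0.0, -0.015, 1.0, 0.0]
wrist_force: [0.4, 0.0, -0.2]
finger_gap: 0.999
gripper_force: 0.0
```

```bash
python3 go.py "(.5045,-.0915,.109)"; python3 -c "
from model import *
for c in('top','side'): save(c,read_camera(c))
a=draw('top',(240,340,180,280),4,[],0); b=draw('side',(220,320,170,270),4,[],0)
cv2.imwrite('pics/p1.png',np.hstack([a,b]))"
```

```text
t 4.9 tcp [ 0.5055 -0.0863  0.1118] tooly deg 91.72 zaxis [ 0.  0. -1.] F [ 0.4  0.  -0.2] gap 86.9 gf 0.0
joints [-0.28  0.28  0.41  1.97 -0.14  0.92  1.8 ]
[ 0.5045 -0.0915  0.109 ] tool mm [ 1.2 -5.2  2.8] rows 1 [ 1.2 -5.2  2.8]
```

View pics/p1.png

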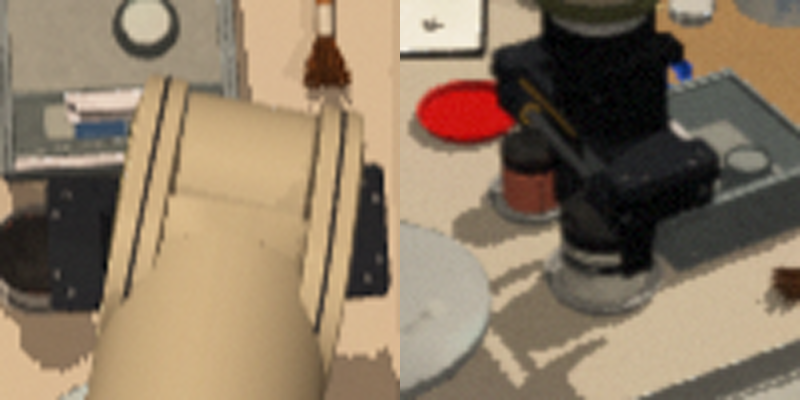

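The fingers straddle the large jar's lid. I make a small correction, then close.

>>> apply_moves:
  rows: "1 1 -5 3 0; 1 0 0 0 0; -1 0 0 0 0; -1 0 0 0 0; -1 0 0 0 0"

```text
clock: 5.42
tcp_pos: [0.5044, -0.0919, 0.1084]
tool_rot: [0.0, -0.015, 1.0, 0.0]
wrist_force: [-0.4, -0.6, -0.1]
finger_gap: 0.854
gripper_force: 0.0
```

>>> apply_moves:
  rows: "-1 0 0 0 0; -1 0 0 0 0; -1 0 0 0 0; -1 0 0 -10 0; -1 0 0 -20 0"

```text
clock: 5.83
tcp_pos: [0.5029, -0.0918, 0.1371]
tool_rot: [-0.002, -0.015, 1.0, -0.0]
wrist_force: [-0.1, 0.7, -1.4]
finger_gap: 0.715
gripper_force: 30.0
```

```bash
python3 go.py "(.5045,-.0915,.20)" "(.44,-.305,.20)" "(.44,-.305,.111)"
```

```text
t 5.8333 tcp [ 0.5029 -0.0918  0.1371] tooly deg 91.68 zaxis [-0.004 -0.    -1.   ] F [-0.1  0.7 -1.4] gap 62.2 gf 29.999838983640075
joints [-0.28  0.24  0.42  1.95 -0.12  0.98  1.79]
[ 0.5045 -0.0915  0.2   ] tool mm [ -1.3   0.3 -62.9] rows 2 [ -0.7   0.1 -31.5]
[ 0.44  -0.305  0.2  ] tool mm [  70.7 -211.5    0.3] rows 7 [ 10.1 -30.2   0. ]
[ 0.44  -0.305  0.111] tool mm [-0.4  0.  89. ] rows 3 [-0.1  0.  29.7]
```

>>> apply_moves:
  rows: "-1 0 0 -31 0; -1 0 0 -31 0; -1 10 -30 0 0; -1 10 -30 0 0; -1 10 -30 0 0"

```text
clock: 6.25
tcp_pos: [0.4768, -0.1837, 0.2015]
tool_rot: [0.001, -0.015, 1.0, 0.0]
wrist_force: [0.3, -0.8, -2.0]
finger_gap: 0.711
gripper_force: 30.0
```

>>> apply_moves:
  rows: "-1 10 -30 0 0; -1 10 -30 0 0; -1 10 -30 0 0; -1 10 -30 0 0; -1 0 0 0 0"

```text
clock: 6.67
tcp_pos: [0.4373, -0.3102, 0.2012]
tool_rot: [-0.0, -0.011, 1.0, -0.001]
wrist_force: [-1.3, -1.6, -0.9]
finger_gap: 0.718
gripper_force: 30.0
```

```bash
python3 go.py  "(.44,-.305,.109)"
```

```text
t 6.6667 tcp [ 0.4373 -0.3102  0.2012] tooly deg 91.22 zaxis [-0.    -0.003 -1.   ] F [-1.3 -1.6 -0.9] gap 62.5 gf 29.998943461105227
joints [ 0.    0.23  0.6   1.84 -0.14  1.12  2.24]
[ 0.44  -0.305  0.109] tool mm [-2.9  5.4 92.2] rows 3 [-1.   1.8 30.7]
```

>>> apply_moves:
  rows: "-1 -3 5 25 0; -1 0 0 30 0; -1 0 0 20 0; -1 0 0 12 0; -1 0 0 4 0"

```text
clock: 7.08
tcp_pos: [0.4426, -0.2983, 0.1078]
tool_rot: [-0.001, -0.015, 1.0, 0.001]
wrist_force: [-0.3, 0.3, -1.7]
finger_gap: 0.717
gripper_force: 30.0
```

>>> apply_moves:
  rows: "-1 0 0 2 0; -1 0 0 0 0; -1 0 0 0 0"

```text
clock: 7.33
tcp_pos: [0.444, -0.2992, 0.1084]
tool_rot: [0.001, -0.015, 1.0, -0.0]
wrist_force: [0.6, -1.0, -1.4]
finger_gap: 0.714
gripper_force: 30.0
```

```bash
python3 go.py  "(.44,-.305,.1075)"
```

```text
t 7.3333 tcp [ 0.444  -0.2992  0.1084] tooly deg 91.67 zaxis [ 0.002 -0.001 -1.   ] F [ 0.6 -1.  -1.4] gap 62.1 gf 30.000159367918968
joints [ 0.03  0.35  0.56  1.92 -0.23  0.93  2.3 ]
[ 0.44   -0.305   0.1075] tool mm [ 4.2 -5.7  0.9] rows 1 [ 4.2 -5.7  0.9]
```

>>> apply_moves:
  rows: "-1 4 -5 0 0; -1 0 0 1 0; -1 0 0 0 0; -1 0 0 0 0"

```text
clock: 7.67
tcp_pos: [0.4395, -0.3049, 0.1069]
tool_rot: [0.0, -0.014, 1.0, -0.0]
wrist_force: [-2.6, -2.9, 5.3]
finger_gap: 0.713
gripper_force: 30.0
```

>>> apply_moves:
  rows: "1 0 0 0 0; 1 0 0 0 0; 1 0 0 0 0; 1 0 0 0 0; 1 0 0 0 0"

```text
clock: 8.08
tcp_pos: [0.4396, -0.3036, 0.1061]
tool_rot: [-0.0, -0.015, 1.0, 0.0]
wrist_force: [-0.4, -0.0, 0.3]
finger_gap: 0.967
gripper_force: 0.0
```

>>> apply_moves:
  rows: "1 0 0 -15 0; 1 0 0 -25 0; 1 0 0 -30 0; 1 0 0 -30 0; 1 0 0 0 0"

```text
clock: 8.5
tcp_pos: [0.4414, -0.3054, 0.2115]
tool_rot: [0.004, -0.014, 1.0, -0.001]
wrist_force: [1.1, -1.2, 0.6]
finger_gap: 1.0
gripper_force: 0.0
```

```bash
python3 go.py  "(.5025,.0195,.2)" "(.5025,.0195,.098)"; python3 -c "
from model import *
for c in('side',): save(c,read_camera(c))
b=draw('side',(220,400,230,345),4,[(circ(.44,-.305,.064,.0315),G)],0)
cv2.imwrite('pics/p2.png',b)"
```

```text
t 8.5 tcp [ 0.4414 -0.3054  0.2115] tooly deg 91.65 zaxis [ 0.007 -0.003 -1.   ] F [ 1.1 -1.2  0.6] gap 87.0 gf 0.0
joints [-0.01  0.21  0.6   1.83 -0.13  1.13  2.24]
[0.5025 0.0195 0.2   ] tool mm [-70.4 323.   11.1] rows 10 [-7.  32.3  1.1]
[0.5025 0.0195 0.098 ] tool mm [  0.7   0.3 102. ] rows 4 [ 0.2  0.1 25.5]
```

View pics/p2.png

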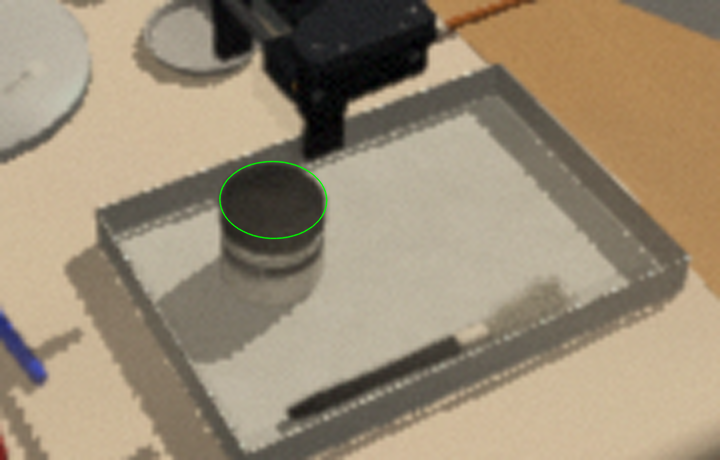

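The large jar stands upright in the tray at the expected place, lid at about (273,200), and the brush hasn't moved. Next is the small jar.

>>> apply_moves:
  rows: "1 -7 32 1 0; 1 -7 32 1 0; 1 -7 32 1 0; 1 -7 32 1 0; 1 -7 32 1 0"

```text
clock: 8.97
tcp_pos: [0.4695, -0.1412, 0.2003]
tool_rot: [-0.001, -0.015, 1.0, 0.0]
wrist_force: [0.6, -0.3, -0.4]
finger_gap: 1.001
gripper_force: 0.0
```

>>> apply_moves:
  rows: "1 -7 32 1 0; 1 -7 32 1 0; 1 -7 32 1 0; 1 -7 32 1 0; 1 -7 32 1 0"

```text
clock: 9.38
tcp_pos: [0.4997, 0.0197, 0.1953]
tool_rot: [-0.001, -0.015, 1.0, 0.0]
wrist_force: [1.3, -0.9, -0.6]
finger_gap: 0.998
gripper_force: 0.0
```

>>> apply_moves:
  rows: "1 0 0 0 0; 1 0 0 20 0; 1 0 0 20 0; 1 0 0 10 0; 1 0 0 0 0"

```text
clock: 9.8
tcp_pos: [0.4984, 0.0177, 0.1435]
tool_rot: [-0.002, -0.015, 1.0, -0.0]
wrist_force: [-0.4, -0.6, 0.2]
finger_gap: 1.005
gripper_force: 0.0
```

```bash
python3 go.py  "(.5015,.0195,.098)"
```

```text
t 9.8 tcp [0.4984 0.0177 0.1435] tooly deg 91.67 zaxis [-0.005 -0.001 -1.   ] F [-0.4 -0.6  0.2] gap 87.5 gf 0.0
joints [-0.43  0.2   0.33  1.97 -0.08  0.98  1.54]
[0.5015 0.0195 0.098 ] tool mm [-3.3  1.8 45.5] rows 2 [-1.7  0.9 22.8]
```

>>> apply_moves:
  rows: "1 -3 2 20 0; 1 0 0 15 0; 1 0 0 10 0; 1 0 0 0 0; -1 0 0 0 0"

```text
clock: 10.22
tcp_pos: [0.5031, 0.0198, 0.1015]
tool_rot: [-0.0, -0.014, 1.0, -0.0]
wrist_force: [-0.8, 0.4, -0.5]
finger_gap: 0.977
gripper_force: 0.0
```

>>> apply_moves:
  rows: "-1 0 0 0 0; -1 0 0 0 0; -1 0 0 0 0; -1 0 0 0 0; -1 0 0 0 0"

```text
clock: 10.63
tcp_pos: [0.5032, 0.0201, 0.1016]
tool_rot: [0.0, -0.015, 1.0, 0.0]
wrist_force: [0.3, -0.6, -0.3]
finger_gap: 0.634
gripper_force: 0.0
```

>>> apply_moves:
  rows: "-1 0 0 0 0; -1 0 0 0 0"

```text
clock: 10.8
tcp_pos: [0.5032, 0.0202, 0.1015]
tool_rot: [0.0, -0.015, 1.0, 0.0]
wrist_force: [-0.4, 1.5, 2.7]
finger_gap: 0.554
gripper_force: 30.0
```

```bash
python3 go.py  "(.5015,.0195,.2)" "(.58,-.305,.2)"
```

```text
t 10.8 tcp [0.5032 0.0202 0.1015] tooly deg 91.68 zaxis [ 0.  0. -1.] F [-0.4  1.5  2.7] gap 48.2 gf 30.00831612476759
joints [-0.42  0.27  0.32  1.99 -0.11  0.89  1.56]
[0.5015 0.0195 0.2   ] tool mm [  1.7  -0.7 -98.5] rows 3 [  0.6  -0.2 -32.8]
[ 0.58  -0.305  0.2  ] tool mm [-6.900e+01 -3.267e+02 -1.000e-01] rows 10 [ -6.9 -32.7  -0. ]
```

>>> apply_moves:
  rows: "-1 0 0 -15 0; -1 0 0 -30 0; -1 0 0 -30 0; -1 0 -10 -20 0; -1 -7 -25 0 0"

```text
clock: 11.22
tcp_pos: [0.5124, -0.012, 0.2003]
tool_rot: [0.003, -0.017, 1.0, 0.001]
wrist_force: [2.0, -0.2, -1.4]
finger_gap: 0.551
gripper_force: 30.0
```

>>> apply_moves:
  rows: "-1 -7 -32 0 0; -1 -7 -32 0 0; -1 -7 -32 0 0; -1 -7 -32 0 0; -1 -7 -32 0 0"

```text
clock: 11.63
tcp_pos: [0.5508, -0.1752, 0.196]
tool_rot: [-0.0, -0.015, 1.0, 0.0]
wrist_force: [0.6, 0.7, -0.4]
finger_gap: 0.552
gripper_force: 30.0
```

>>> apply_moves:
  rows: "-1 -7 -32 0 0; -1 -7 -32 0 0; -1 -7 -32 0 0; -1 -7 -32 0 0; -1 0 0 0 0"

```text
clock: 12.05
tcp_pos: [0.5811, -0.3079, 0.1957]
tool_rot: [-0.001, -0.011, 1.0, -0.002]
wrist_force: [-0.4, -1.5, -0.4]
finger_gap: 0.554
gripper_force: 30.0
```

```bash
python3 go.py  "(.58,-.305,.1005)"
```

```text
t 12.05 tcp [ 0.5811 -0.3079  0.1957] tooly deg 91.3 zaxis [-0.001 -0.004 -1.   ] F [-0.4 -1.5 -0.4] gap 48.2 gf 30.014149188646115
joints [ 0.05  0.5   0.5   1.51 -0.25  1.19  2.18]
[ 0.58   -0.305   0.1005] tool mm [ 0.8  3.3 95.2] rows 3 [ 0.3  1.1 31.7]
```

>>> apply_moves:
  rows: "-1 0 0 20 0; -1 0 0 30 0; -1 0 0 25 0; -1 0 0 14 0; -1 0 0 3 0"

```text
clock: 12.47
tcp_pos: [0.581, -0.2999, 0.101]
tool_rot: [-0.002, -0.015, 1.0, 0.001]
wrist_force: [-0.1, 0.4, -0.9]
finger_gap: 0.553
gripper_force: 30.0
```

>>> apply_moves:
  rows: "-1 0 0 2 0; -1 0 0 1 0; -1 0 0 0 0; -1 0 0 0 0"

```text
clock: 12.8
tcp_pos: [0.5831, -0.3011, 0.1026]
tool_rot: [0.001, -0.015, 1.0, -0.0]
wrist_force: [-0.1, 1.0, -1.1]
finger_gap: 0.553
gripper_force: 30.0
```

```bash
python3 go.py  "(.58,-.305,.1005)"
```

```text
t 12.8 tcp [ 0.5831 -0.3011  0.1026] tooly deg 91.68 zaxis [ 0.002 -0.001 -1.   ] F [-0.1  1.  -1.1] gap 48.1 gf 30.015797358064447
joints [ 0.07  0.59  0.46  1.59 -0.3   1.03  2.21]
[ 0.58   -0.305   0.1005] tool mm [ 3.3 -3.8  2.1] rows 1 [ 3.3 -3.8  2.1]
```

>>> apply_moves:
  rows: "-1 0 -4 1 0; -1 0 0 1 0; -1 0 0 0 0; -1 0 0 0 0; -1 0 0 0.5 0"

```text
clock: 13.22
tcp_pos: [0.5829, -0.3058, 0.1001]
tool_rot: [0.001, -0.014, 1.0, -0.001]
wrist_force: [-3.6, -0.5, 13.9]
finger_gap: 0.553
gripper_force: 30.2
```

>>> apply_moves:
  rows: "1 0 0 0 0; 1 0 0 0 0; 1 0 0 0 0; 1 0 0 0 0; 1 0 0 0 0"

```text
clock: 13.63
tcp_pos: [0.5825, -0.3045, 0.0984]
tool_rot: [-0.0, -0.015, 1.0, 0.0]
wrist_force: [-0.5, -0.6, 0.2]
finger_gap: 0.847
gripper_force: 0.0
```

>>> apply_moves:
  rows: "1 0 0 0 0; 1 0 0 -15 0; 1 0 0 -30 0; 1 0 0 -30 0; 1 0 0 -10 0"

```text
clock: 14.05
tcp_pos: [0.5838, -0.3057, 0.1882]
tool_rot: [0.002, -0.014, 1.0, -0.001]
wrist_force: [0.4, -0.7, 0.5]
finger_gap: 0.997
gripper_force: 0.0
```

```bash
python3 go.py "(.592,-.031,.185)" "(.592,-.031,.122)"
```

```text
t 14.05 tcp [ 0.5838 -0.3057  0.1882] tooly deg 91.66 zaxis [ 0.005 -0.002 -1.   ] F [ 0.4 -0.7  0.5] gap 86.8 gf 0.0
joints [ 0.05  0.51  0.5   1.52 -0.25  1.18  2.19]
[ 0.592 -0.031  0.185] tool mm [-16.1 274.4   2.7] rows 9 [-1.8 30.5  0.3]
[ 0.592 -0.031  0.122] tool mm [ 0.3  0.1 63. ] rows 2 [ 0.1  0.1 31.5]
```

```bash
python3 -c "
from model import *
for c in('side','top'): save(c,read_camera(c))
bar=np.array([.592,-.032]);loupe=(.648,-.049)
cv=[(rect(*bar,.03,.012,.05,.072),M),(rect(*bar,.03,.072,.14,.047),Y),(circ(*jl,.010,.044),G),(circ(*js,.010,.036),G),(circ(*loupe,.036,.0215),G),(circ(*loupe,.004,.0215),M),(circ(.5825,-.305,.052,.0245),G)]
a=draw('top',(225,325,160,265),5.7,cv,0)[:400]; b=draw('side',(220,320,180,280),4,cv,0)
a=draw('top',(230,330,165,265),4,cv,0)
cv2.imwrite('pics/p3.png',np.hstack([a,b]))"
```

```text
(no output)
```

View pics/p3.png

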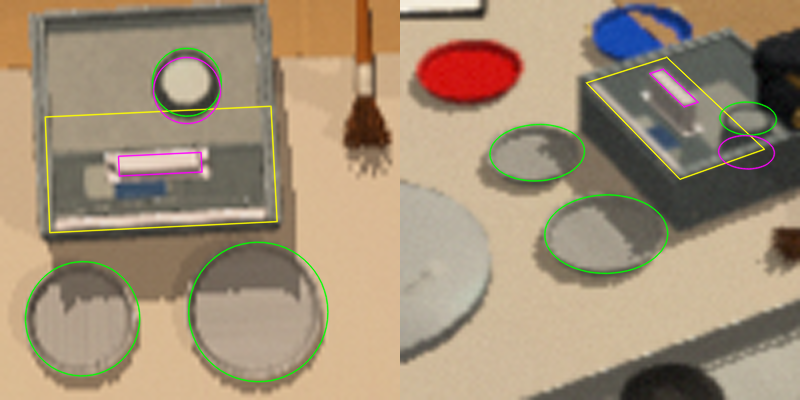

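The jars are in the tray and both dishes are empty, matching the model circles. The bar is at about (160,163) in the left crop and fits (0.592, −0.032). I move to the bar now.

>>> apply_moves:
  rows: "1 -2 30 0 0; 1 -2 30 0 0; 1 -2 30 0 0; 1 -2 30 0 0; 1 -2 30 0 0"

```text
clock: 14.57
tcp_pos: [0.5875, -0.1529, 0.1823]
tool_rot: [-0.001, -0.015, 1.0, 0.0]
wrist_force: [-0.5, -0.4, -0.2]
finger_gap: 1.0
gripper_force: 0.0
```

>>> apply_moves:
  rows: "1 -2 30 0 0; 1 -2 30 0 0; 1 -2 30 0 0; 1 0 34 0 0; 1 0 0 0 0"

```text
clock: 14.98
tcp_pos: [0.5902, -0.0219, 0.1821]
tool_rot: [-0.001, -0.019, 1.0, 0.002]
wrist_force: [0.1, 1.0, 0.4]
finger_gap: 1.002
gripper_force: 0.0
```

>>> apply_moves:
  rows: "1 0 0 15 0; 1 0 0 15 0; 1 0 0 0 0"

```text
clock: 15.23
tcp_pos: [0.5886, -0.0301, 0.1499]
tool_rot: [-0.003, -0.015, 1.0, -0.0]
wrist_force: [-1.2, -0.4, 0.0]
finger_gap: 0.995
gripper_force: 0.0
```

```bash
python3 go.py "(.592,-.032,.123)"
```

```text
t 15.2333 tcp [ 0.5886 -0.0301  0.1499] tooly deg 91.71 zaxis [-0.006 -0.    -1.   ] F [-1.2 -0.4  0. ] gap 86.6 gf 0.0
joints [-0.36  0.39  0.41  1.74 -0.18  1.05  1.71]
[ 0.592 -0.032  0.123] tool mm [-3.5 -2.  26.9] rows 1 [-3.5 -2.  26.9]
```

>>> apply_moves:
  rows: "1 -3 -2 12 0; 1 0 0 8 0; 1 0 0 6 0; 1 0 0 0 0; -1 0 0 0 0"

```text
clock: 15.65
tcp_pos: [0.5936, -0.0325, 0.1275]
tool_rot: [-0.0, -0.015, 1.0, -0.0]
wrist_force: [-0.3, 0.2, -0.1]
finger_gap: 0.973
gripper_force: 0.0
```

>>> apply_moves:
  rows: "-1 0 0 0 0; -1 0 0 0 0; -1 0 0 0 0; -1 0 0 0 0; -1 0 0 0 0"

```text
clock: 16.07
tcp_pos: [0.5938, -0.0323, 0.128]
tool_rot: [0.0, -0.015, 1.0, 0.0]
wrist_force: [0.6, 0.6, 0.3]
finger_gap: 0.628
gripper_force: 0.0
```

>>> apply_moves:
  rows: "-1 0 0 0 0; -1 0 0 0 0"

```text
clock: 16.23
tcp_pos: [0.5937, -0.0302, 0.1279]
tool_rot: [-0.0, -0.015, 1.0, 0.001]
wrist_force: [-1.6, 5.9, 1.3]
finger_gap: 0.572
gripper_force: 30.0
```

```bash
python3 go.py "(.512,-.0344,.123)"; python3 -c "
from model import *
b=draw('side',(230,350,150,240),5,[],0)
for c in('side',): save(c,read_camera(c))
b=draw('side',(230,350,150,240),5,[],0)
cv2.imwrite('pics/p4.png',b)"
```

```text
t 16.2333 tcp [ 0.5937 -0.0302  0.1279] tooly deg 91.77 zaxis [-0.     0.003 -1.   ] F [-1.6  5.9  1.3] gap 49.8 gf 30.000452399253845
joints [-0.35  0.43  0.4   1.74 -0.2   1.01  1.73]
[ 0.512  -0.0344  0.123 ] tool mm [81.8 -1.7  4.9] rows 3 [27.3 -0.6  1.6]
```

View pics/p4.png

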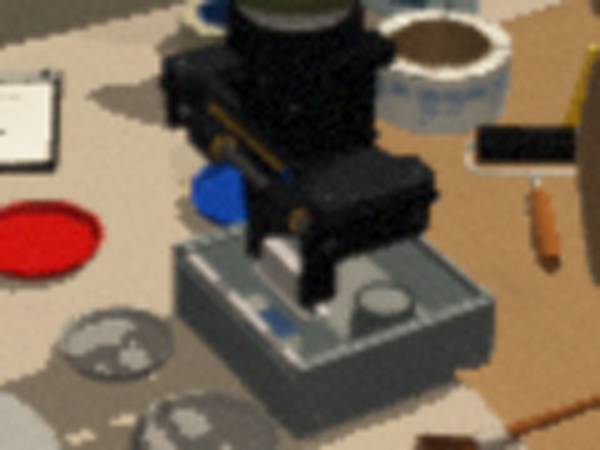

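The bar is gripped (50 mm). I slide the lid open 80 mm.

>>> apply_moves:
  rows: "-1 6 2 0 0; -1 12 0 0 0; -1 14 0 0 0; -1 14 0 0 0; -1 14 0 0 0"

```text
clock: 16.7
tcp_pos: [0.5331, -0.0323, 0.1279]
tool_rot: [0.001, -0.015, 1.0, -0.0]
wrist_force: [1.3, -1.2, 0.0]
finger_gap: 0.568
gripper_force: 30.0
```

>>> apply_moves:
  rows: "-1 12 0 0 0; -1 6 0 0 0; -1 2 0 0 0; -1 0 0 0 0; -1 0 0 0 0"

```text
clock: 17.12
tcp_pos: [0.5138, -0.0331, 0.1279]
tool_rot: [0.0, -0.014, 1.0, -0.0]
wrist_force: [0.5, -3.0, 0.7]
finger_gap: 0.568
gripper_force: 30.0
```

```bash
python3 go.py
```

```text
t 17.1167 tcp [ 0.5138 -0.0331  0.1279] tooly deg 91.66 zaxis [ 0. -0. -1.] F [ 0.5 -3.   0.7] gap 49.4 gf 30.00015288591385
joints [-0.4   0.26  0.42  1.95 -0.13  0.95  1.68]
```

>>> apply_moves:
  rows: "-1 1.5 0 0 0; -1 0 0 0 0; -1 0 0 0 0"

```text
clock: 17.37
tcp_pos: [0.5135, -0.0331, 0.1279]
tool_rot: [0.001, -0.014, 1.0, -0.0]
wrist_force: [8.3, -3.6, -5.8]
finger_gap: 0.572
gripper_force: 30.0
```

```bash
python3 go.py
```

```text
t 17.3667 tcp [ 0.5135 -0.0331  0.1279] tooly deg 91.66 zaxis [ 0.003 -0.001 -1.   ] F [ 8.3 -3.6 -5.8] gap 49.7 gf 29.998666048049927
joints [-0.4   0.26  0.42  1.95 -0.13  0.95  1.68]
```

>>> apply_moves:
  rows: "-1 -2 0 0 0; 1 0 0 0 0; 1 0 0 0 0; 1 0 0 0 0; 1 0 0 0 0"

```text
clock: 17.78
tcp_pos: [0.514, -0.0324, 0.1276]
tool_rot: [-0.0, -0.015, 1.0, 0.0]
wrist_force: [0.0, -0.3, -0.9]
finger_gap: 0.789
gripper_force: 0.0
```

>>> apply_moves:
  rows: "0.8 0 0 -12 0; 0.35 0 0 -20 0; 0.35 0 0 -20 0; 0.35 0 0 -10 0; 0.35 -20 0 0 0"

```text
clock: 18.2
tcp_pos: [0.5334, -0.0324, 0.192]
tool_rot: [0.001, -0.014, 1.0, 0.001]
wrist_force: [1.3, 0.2, -0.5]
finger_gap: 0.714
gripper_force: 0.0
```

>>> apply_moves:
  rows: "0.35 -30 -3 0 0; 0.35 -30 -4 0 0; 0.35 -30 -4 0 0; 0.35 -20 0 0 0; 0.35 0 0 0 0"

```text
clock: 18.62
tcp_pos: [0.6469, -0.0393, 0.1885]
tool_rot: [0.0, -0.015, 1.0, -0.0]
wrist_force: [-0.6, 0.5, -0.3]
finger_gap: 0.674
gripper_force: 0.0
```

```bash
python3 go.py "(.648,-.049,.12)" "(.648,-.049,.081)"
```

```text
t 18.6167 tcp [ 0.6469 -0.0393  0.1885] tooly deg 91.73 zaxis [ 0. -0. -1.] F [-0.6  0.5 -0.3] gap 58.6 gf 0.0
joints [-0.33  0.47  0.43  1.54 -0.21  1.17  1.74]
[ 0.648 -0.049  0.12 ] tool mm [-0.7 -9.7 68.5] rows 3 [-0.2 -3.2 22.8]
[ 0.648 -0.049  0.081] tool mm [ 0.  0. 39.] rows 2 [ 0.   0.  19.5]
```

>>> apply_moves:
  rows: "0.35 0 -5 20 0; 0.35 0 -5 20 0; 0.35 0 0 20 0; 0.35 0 0 8 0; 0.35 0 0 0 0"

```text
clock: 19.03
tcp_pos: [0.643, -0.0495, 0.1194]
tool_rot: [-0.002, -0.015, 1.0, 0.0]
wrist_force: [0.4, -0.1, -0.5]
finger_gap: 0.673
gripper_force: 0.0
```

```bash
python3 go.py "(.648,-.0495,.081)"; python3 -c "
from model import *
for c in('side',): save(c,read_camera(c))
l=(.648,-.0495)
b=draw('side',(230,350,150,240),5,[(circ(*l,.036,.0215),G)],0)
cv2.imwrite('pics/p5.png',b)"
```

```text
t 19.0333 tcp [ 0.643  -0.0495  0.1194] tooly deg 91.68 zaxis [-0.004  0.    -1.   ] F [ 0.4 -0.1 -0.5] gap 58.6 gf 0.0
joints [-0.3   0.54  0.41  1.6  -0.24  1.05  1.78]
[ 0.648  -0.0495  0.081 ] tool mm [-5.1 -0.2 38.4] rows 2 [-2.6 -0.1 19.2]
```

View pics/p5.png

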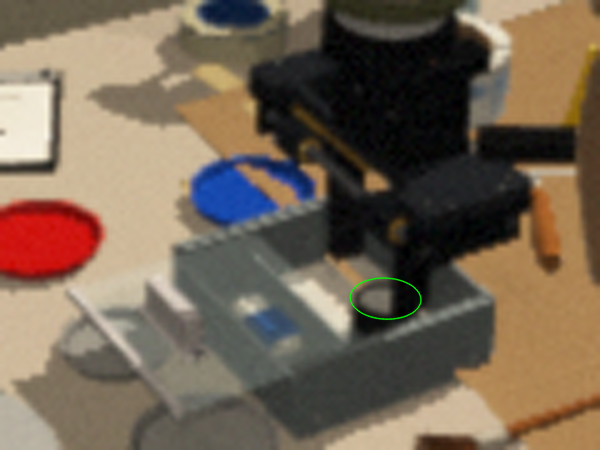

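The lid is fully open and hangs over the dishes. The fingers are above the loupe, at about (380,300).

>>> apply_moves:
  rows: "0.35 -3 0 10 0; 0.35 0 0 10 0; 0.35 0 0 8 0; 0.35 0 0 0 0; 0.35 0 0 0 0"

```text
clock: 19.5
tcp_pos: [0.6474, -0.0497, 0.0932]
tool_rot: [-0.001, -0.015, 1.0, 0.0]
wrist_force: [-0.3, 0.0, 0.6]
finger_gap: 0.679
gripper_force: 0.0
```

```bash
python3 go.py "(.648,-.0495,.081)"
```

```text
t 19.5 tcp [ 0.6474 -0.0497  0.0932] tooly deg 91.68 zaxis [-0.001  0.    -1.   ] F [-0.3  0.   0.6] gap 59.0 gf 0.0
joints [-0.29  0.58  0.4   1.61 -0.25  1.01  1.78]
[ 0.648  -0.0495  0.081 ] tool mm [-0.7  0.2 12.2] rows 1 [-0.7  0.2 12.2]
```

>>> apply_moves:
  rows: "0.35 0 0 7 0; 0.35 0 0 4 0; 0.35 0 0 0 0; -1 0 0 0 0; -1 0 0 0 0"

```text
clock: 19.92
tcp_pos: [0.6478, -0.0498, 0.0829]
tool_rot: [0.0, -0.015, 1.0, 0.0]
wrist_force: [-0.2, -0.3, 0.2]
finger_gap: 0.595
gripper_force: 0.0
```

>>> apply_moves:
  rows: "-1 0 0 0 0; -1 0 0 0 0; -1 0 0 0 0; -1 0 0 0 0"

```text
clock: 20.25
tcp_pos: [0.6479, -0.0497, 0.083]
tool_rot: [0.0, -0.015, 1.0, 0.0]
wrist_force: [-0.0, 0.1, 1.6]
finger_gap: 0.483
gripper_force: 30.0
```

```bash
python3 go.py "(.648,-.0495,.2)" "(.531,.294,.2)" "(.531,.294,.085)"
```

```text
t 20.25 tcp [ 0.6479 -0.0497  0.083 ] tooly deg 91.67 zaxis [ 0.  0. -1.] F [-0.   0.1  1.6] gap 42.0 gf 29.99994607642293
joints [-0.29  0.59  0.39  1.61 -0.26  0.99  1.79]
[ 0.648  -0.0495  0.2   ] tool mm [  -0.2    0.3 -117. ] rows 4 [ -0.1   0.1 -29.3]
[0.531 0.294 0.2  ] tool mm [106.9 346.8   0. ] rows 11 [ 9.7 31.5  0. ]
[0.531 0.294 0.085] tool mm [  0.  -0. 115.] rows 4 [ 0.  -0.  28.7]
```

>>> apply_moves:
  rows: "-1 0 0 -15 0; -1 0 0 -30 0; -1 0 0 -30 0; -1 0 0 -30 0; -1 0 0 -12 0"

```text
clock: 20.67
tcp_pos: [0.649, -0.0502, 0.2042]
tool_rot: [0.003, -0.014, 1.0, 0.0]
wrist_force: [1.3, -1.1, -0.6]
finger_gap: 0.488
gripper_force: 30.0
```

>>> apply_moves:
  rows: "-1 8 25 0 0; -1 10 32 0 0; -1 10 32 0 0; -1 10 32 0 0; -1 10 32 0 0"

```text
clock: 21.08
tcp_pos: [0.5943, 0.1031, 0.1991]
tool_rot: [-0.0, -0.015, 1.0, 0.0]
wrist_force: [1.0, 0.1, -0.3]
finger_gap: 0.486
gripper_force: 30.0
```

>>> apply_moves:
  rows: "-1 10 32 0 0; -1 10 32 0 0; -1 10 32 0 0; -1 10 32 0 0; -1 10 32 0 0"

```text
clock: 21.5
tcp_pos: [0.5396, 0.2616, 0.1993]
tool_rot: [-0.0, -0.015, 1.0, -0.0]
wrist_force: [1.0, 0.7, -0.7]
finger_gap: 0.486
gripper_force: 30.0
```

>>> apply_moves:
  rows: "-1 9 30 0 0; -1 0 0 0 0; -1 0 0 0 0"

```text
clock: 21.75
tcp_pos: [0.5294, 0.2921, 0.199]
tool_rot: [-0.001, -0.017, 1.0, 0.0]
wrist_force: [-0.3, -0.1, -0.8]
finger_gap: 0.487
gripper_force: 30.0
```

```bash
python3 go.py "(.531,.294,.12)"; python3 - <<'E'
from model import *
# refine the print from first top/side pictures (dark blob centroid)
for c,f,(u,v) in(('top','pics/top0.png',(141.5,235)),('side','pics/side0.png',(228.5,176))):
    g=cv2.cvtColor(cv2.imread(f),cv2.COLOR_BGR2GRAY).astype(float); r=cam(c)
    h=6 if c=='top' else 5
    x0,y0=int(u)-h,int(v)-h; w=g[y0:y0+2*h+1,x0:x0+2*h+1]
    print(w.astype(int))
    d=np.clip(np.percentile(w,70)-15-w,0,None); yy,xx=np.mgrid[y0:y0+2*h+1,x0:x0+2*h+1]
    p=((d*xx).sum()/d.sum(),(d*yy).sum()/d.sum()); print(c,p,at(r,[p],.005))
E
```

```text
t 21.75 tcp [0.5294 0.2921 0.199 ] tooly deg 91.92 zaxis [-0.001  0.    -1.   ] F [-0.3 -0.1 -0.8] gap 42.4 gf 29.999882499687374
joints [-0.82  0.36  0.3   1.65 -0.11  1.15  1.11]
[0.531 0.294 0.12 ] tool mm [-1.7  1.8 79. ] rows 3 [-0.6  0.6 26.3]
[[227 228 229 229 229 232 231 231 231 228 228 231 233]
 [228 228 229 229 230 232 227 218 230 229 229 232 232]
 [228 228 220 203 220 228 202 173 203 221 232 233 233]
 [228 224 190 152 206 220 174 128 132 181 215 233 233]
 [229 211 150 152 206 211 140 120 104  99 165 232 232]
 [229 209 154 161 193 174 109 132 127 130 192 222 233]
 [230 217 166 139 152 120 131 138 143 164 192 194 232]
 [231 223 184 142 145 110 117 138 147 159 176 211 233]
 [232 229 221 201 173 129 124 159 142 159 209 233 233]
 [231 230 232 227 208 187 172 180 152 166 222 233 231]
 [231 231 232 232 232 227 215 214 210 220 232 231 231]
 [232 232 232 232 231 233 232 233 232 233 232 232 231]
 [233 232 232 232 232 231 231 232 232 233 233 232 231]]
top (np.float64(141.25494629734314), np.float64(234.73403052572075)) [[0.53198936 0.29422038 0.005     ]]
[[225 225 225 223 222 223 220 220 220 222 222]
 [225 223 223 226 223 223 222 221 220 223 224]
 [227 226 224 225 222 220 219 221 222 222 220]
 [226 226 222 214 212 193 217 224 225 225 223]
 [226 223 196 133 158 147 196 210 222 223 224]
 [227 227 196 118 119 110 130 150 215 223 224]
 [226 227 222 172 136 156 207 222 225 224 226]
 [225 228 228 223 222 225 227 230 227 228 229]
 [227 227 229 228 227 227 228 229 228 228 229]
 [226 228 226 227 228 226 227 227 227 228 229]
 [221 222 219 220 218 217 220 219 219 218 220]]
side (np.float64(227.41162790697675), np.float64(175.896511627907)) [[0.52803328 0.29409697 0.005     ]]
```

>>> apply_moves:
  rows: "-1 -2 2 25 0; -1 0 0 30 0; -1 0 0 25 0; -1 0 0 15 0; -1 0 0 8 0"

```text
clock: 22.17
tcp_pos: [0.5321, 0.2897, 0.094]
tool_rot: [-0.001, -0.014, 1.0, -0.001]
wrist_force: [0.4, -0.0, -0.0]
finger_gap: 0.489
gripper_force: 30.0
```

>>> apply_moves:
  rows: "-1 0 0 4 0; -1 0 0 0 0; -1 0 0 0 0"

```text
clock: 22.42
tcp_pos: [0.5334, 0.2918, 0.0937]
tool_rot: [0.001, -0.014, 1.0, 0.0]
wrist_force: [-0.5, 0.0, -0.2]
finger_gap: 0.486
gripper_force: 30.0
```

```bash
python3 go.py "(.5315,.294,.084)"
```

```text
t 22.4167 tcp [0.5334 0.2918 0.0937] tooly deg 91.64 zaxis [ 0.001  0.001 -1.   ] F [-0.5  0.  -0.2] gap 42.3 gf 30.000026165507734
joints [-0.79  0.48  0.27  1.72 -0.16  0.96  1.14]
[0.5315 0.294  0.084 ] tool mm [1.8 2.2 9.7] rows 1 [1.8 2.2 9.7]
```

>>> apply_moves:
  rows: "-1 2 2 4 0; -1 0 0 3 0; -1 0 0 2 0; -1 0 0 0 0; -1 0 0 0 0"

```text
clock: 22.83
tcp_pos: [0.5306, 0.2942, 0.084]
tool_rot: [0.0, -0.015, 1.0, 0.0]
wrist_force: [-0.4, -0.1, 0.2]
finger_gap: 0.486
gripper_force: 30.0
```

```bash
python3 go.py "(.5315,.294,.084)"
```

```text
t 22.8333 tcp [0.5306 0.2942 0.084 ] tooly deg 91.69 zaxis [ 0.  0. -1.] F [-0.4 -0.1  0.2] gap 42.3 gf 30.000182166695595
joints [-0.8   0.5   0.27  1.73 -0.16  0.94  1.14]
[0.5315 0.294  0.084 ] tool mm [-0.9 -0.3 -0. ] rows 1 [-0.9 -0.3 -0. ]
```

>>> apply_moves:
  rows: "-1 -1 0 0.6 0; -1 0 0 0 0; -1 0 0 0 0; 0.4 0 0 0 0; 0.4 0 0 0 0"

```text
clock: 23.25
tcp_pos: [0.5317, 0.2941, 0.0833]
tool_rot: [0.0, -0.015, 1.0, 0.0]
wrist_force: [-0.1, -0.6, -0.3]
finger_gap: 0.566
gripper_force: 0.0
```

>>> apply_moves:
  rows: "0.4 0 0 0 0; 0.4 0 0 0 0; 0.4 0 0 -15 0; 0.4 0 0 -30 0; 0.4 0 0 -30 0"

```text
clock: 23.67
tcp_pos: [0.531, 0.2934, 0.1579]
tool_rot: [-0.001, -0.015, 1.0, -0.001]
wrist_force: [0.7, 0.3, 0.7]
finger_gap: 0.696
gripper_force: 0.0
```

>>> apply_moves:
  rows: "0.4 0 0 -10 0; 1 -5 -32 0 0; 1 -5 -32 0 0; 1 -5 -32 0 0; 1 -5 -32 0 0"

```text
clock: 24.08
tcp_pos: [0.5554, 0.1652, 0.168]
tool_rot: [0.0, -0.015, 1.0, 0.0]
wrist_force: [0.7, -1.0, -0.7]
finger_gap: 0.918
gripper_force: 0.0
```

```bash
python3 go.py "(.5137,-.0328,.165)"; python3 -c "
from model import *
for c in('side','top'): save(c,read_camera(c))
l=(.5315,.294); cv=[(circ(*l,.037,.0215),G),(circ(*l,.005,.0215),M)]
a=draw('top',(110,170,205,265),6.6,cv,0); b=draw('side',(200,260,145,205),6.6,cv,0)
cv2.imwrite('pics/p6.png',np.hstack([a,b]))"
```

```text
t 24.0833 tcp [0.5554 0.1652 0.168 ] tooly deg 91.7 zaxis [ 0.  0. -1.] F [ 0.7 -1.  -0.7] gap 79.8 gf 0.0
joints [-0.66  0.34  0.35  1.75 -0.13  1.07  1.33]
[ 0.5137 -0.0328  0.165 ] tool mm [  47.5 -196.7    3. ] rows 6 [  7.9 -32.8   0.5]
```

View pics/p6.png

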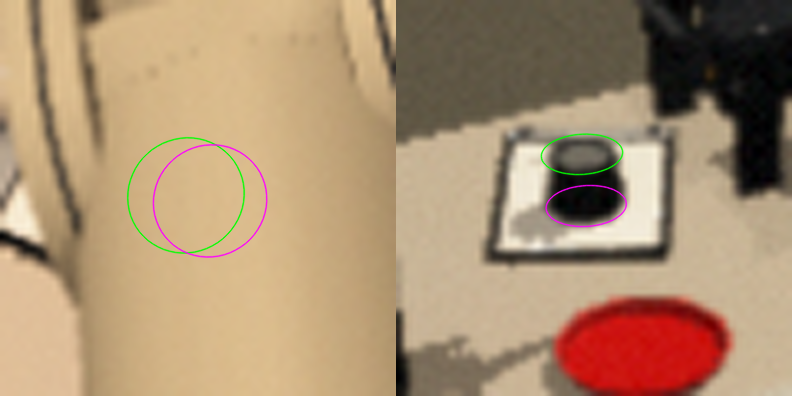

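The loupe stands on the print, with its outline within about 1 mm of the model at crop (586,157–205). Next is the lid; I'll check the loupe from the top camera once the arm is clear.

>>> apply_moves:
  rows: "1 8 -33 0 0; 1 8 -33 0 0; 1 8 -33 0 0; 1 8 -33 0 0; 1 8 -33 0 0"

```text
clock: 24.6
tcp_pos: [0.5196, -0.0006, 0.168]
tool_rot: [0.0, -0.015, 1.0, 0.0]
wrist_force: [1.1, -0.3, 0.4]
finger_gap: 1.002
gripper_force: 0.0
```

>>> apply_moves:
  rows: "1 7 -30 0 0; 1 0 0 0 0; 1 0 0 10 0; 1 0 0 0 0"

```text
clock: 24.93
tcp_pos: [0.5135, -0.0287, 0.1564]
tool_rot: [-0.001, -0.015, 1.0, 0.0]
wrist_force: [-0.4, 0.5, -0.1]
finger_gap: 1.002
gripper_force: 0.0
```

```bash
python3 go.py "(.5137,-.0328,.127)"; python3 - <<'E'
from model import *
save('top',read_camera('top')); r=cam('top')
g=cv2.cvtColor(r['img'],cv2.COLOR_BGR2GRAY); x0,y0=108,205
w=g[y0:y0+60,x0:x0+65]; print(w[22:40,18:48])
for q in[(.5315,.294)]: print(proj(r,[[*q,.037],[*q,.005]]))
E
```

```text
t 24.9333 tcp [ 0.5135 -0.0287  0.1564] tooly deg 91.71 zaxis [-0.002  0.    -1.   ] F [-0.4  0.5 -0.1] gap 87.1 gf 0.0
joints [-0.44  0.22  0.45  1.93 -0.11  1.01  1.67]
[ 0.5137 -0.0328  0.127 ] tool mm [-0.1 -4.1 29.4] rows 1 [-0.1 -4.1 29.4]
[[213 218 216 217 218 219 219 202 144  73  59  79  89 107 103  74  39  23
   16  47 126 208 234 233 233 233 233 235 235 235]
 [219 218 216 217 218 221 203 135  64  82  99 127 158 174 172 158 120  40
   20  20  27 112 212 234 234 234 234 236 235 235]
 [219 219 218 218 219 205 135  54  83 117 137 169 187 193 196 194 180 118
   23  27  19  40 126 213 235 235 236 236 236 236]
 [219 221 221 220 213 161  52  75 101 132 171 192 192 192 195 190 187 166
   62  27  20  14  42 153 235 236 236 236 238 236]
 [219 222 221 222 205 132  64 103 117 151 185 187 180 186 190 179 167 165
  118  24  18  16   7 118 224 236 235 236 237 235]
 [218 221 224 223 198 113  72 112 125 164 188 174 161 180 187 170 151 154
  139  22  15  13  11  80 191 234 236 236 236 235]
 [222 222 224 224 192  93  74 112 136 175 181 162 160 181 180 155 151 143
  113  20  17  11  10  49 160 
[... 755 characters left out ...]
36 236 235 234]
 [235 235 234 234 234 233 233 227 187  97  31  32  39  33  18  18  13  15
    9  17  59 114 144 160 159 190 236 235 236 234]
 [234 234 234 234 234 234 233 234 228 186  99  62  22  12   9  14  14  16
   33  74 129 156 157 159 160 189 234 234 234 234]
 [233 234 234 235 234 233 234 235 234 216 151 127 105  91  73  75  87 105
  114 137 161 158 159 162 162 188 233 233 234 233]
 [233 235 235 236 235 235 236 235 234 214 160 159 159 150 136 137 145 161
  160 157 157 159 159 162 165 190 232 233 232 225]
 [232 234 235 235 234 234 235 236 234 223 188 160 159 159 158 157 161 159
  157 157 157 157 162 159 164 190 233 233 233 219]]
[[137.68098953 234.08973127]
 [141.34005672 234.92579485]]
```

```bash
cat > lou.py <<'E'
from model import *
from scipy import ndimage as nd
r=cam('top'); x0,y0=108,205; g=cv2.cvtColor(r['img'],cv2.COLOR_BGR2GRAY)[y0:y0+60,x0:x0+65]
k=8; G2=cv2.resize(g,None,fx=k,fy=k,interpolation=cv2.INTER_LINEAR)
for th in(90,120):
    m=nd.binary_fill_holes(G2<th); m=nd.binary_opening(m,iterations=3*k); lab,n=nd.label(m)
    m=lab==lab[int((235-y0+.5)*k),int((139-x0+.5)*k)]
    yy,xx=np.nonzero(m); f=lambda a,o:(a+.5)/k-.5+o
    print(th,'area',len(xx)/k/k,'c',f(xx.mean(),x0),f(yy.mean(),y0),'ext',f(xx.min(),x0),f(xx.max(),x0),f(yy.min(),y0),f(yy.max(),y0))
P=np.r_[circ(.5315,.294,.037,.0215),circ(.5315,.294,.005,.0215)]; p=proj(r,P); h=cv2.convexHull(p.astype(np.float32)); M=cv2.moments(h)
print('model area',M['m00'],'c',M['m10']/M['m00'],M['m01']/M['m00'],'ext',p.min(0),p.max(0))
E
python3 lou.py
```

```text
90 area 231.1875 c 140.41421668018384 233.86153352257367 ext 131.0625 149.3125 225.6875 242.1875
120 area 251.84375 c 140.32966248914258 233.89600912023823 ext 130.8125 149.5625 225.4375 242.6875
model area 300.543534523109 c 139.3524427209984 234.49323070977346 ext [128.84821582 225.38047894] [149.91852452 243.44361307]
```

The loupe's base is within about 1 mm of the print centre. Now I grip the bar and shut the lid.

>>> apply_moves:
  rows: "1 0 -3 12 0; 1 0 0 10 0; 1 0 0 5 0; 1 0 0 0 0; -1 0 0 0 0"

```text
clock: 25.4
tcp_pos: [0.514, -0.0322, 0.1308]
tool_rot: [-0.0, -0.015, 1.0, -0.0]
wrist_force: [0.2, 0.8, -0.0]
finger_gap: 0.974
gripper_force: 0.0
```

>>> apply_moves:
  rows: "-1 0 0 0 0; -1 0 0 0 0; -1 0 0 0 0; -1 0 0 0 0; -1 0 0 0 0"

```text
clock: 25.82
tcp_pos: [0.5142, -0.0327, 0.1313]
tool_rot: [0.0, -0.015, 1.0, 0.0]
wrist_force: [-0.4, -0.3, 0.0]
finger_gap: 0.632
gripper_force: 0.0
```

>>> apply_moves:
  rows: "-1 0 0 0 0; -1 0 0 0 0"

```text
clock: 25.98
tcp_pos: [0.5142, -0.0331, 0.1313]
tool_rot: [0.0, -0.014, 1.0, -0.0]
wrist_force: [-0.4, -2.1, 1.9]
finger_gap: 0.567
gripper_force: 30.0
```

```bash
python3 go.py "(.5939,-.0304,.127)"
```

```text
t 25.9833 tcp [ 0.5142 -0.0331  0.1313] tooly deg 91.65 zaxis [ 0. -0. -1.] F [-0.4 -2.1  1.9] gap 49.4 gf 30.00031292438507
joints [-0.42  0.26  0.45  1.95 -0.14  0.96  1.69]
[ 0.5939 -0.0304  0.127 ] tool mm [-79.7   0.4   4.3] rows 3 [-26.6   0.1   1.4]
```

>>> apply_moves:
  rows: "-1 -6 0 0 0; -1 -12 0 0 0; -1 -14 0 0 0; -1 -14 0 0 0; -1 -14 0 0 0"

```text
clock: 26.4
tcp_pos: [0.575, -0.0307, 0.1313]
tool_rot: [-0.0, -0.015, 1.0, 0.0]
wrist_force: [-2.4, 0.8, 6.0]
finger_gap: 0.564
gripper_force: 30.0
```

>>> apply_moves:
  rows: "-1 -12 0 0 0; -1 -6 0 0 0; -1 -2 0 0 0; -1 -1.5 0 0 0; -1 0 0 0 0"

```text
clock: 26.82
tcp_pos: [0.5939, -0.03, 0.1312]
tool_rot: [-0.003, -0.015, 1.0, 0.001]
wrist_force: [-13.7, 0.3, 14.4]
finger_gap: 0.573
gripper_force: 30.0
```

```bash
python3 go.py
```

```text
t 26.8167 tcp [ 0.5939 -0.03    0.1312] tooly deg 91.67 zaxis [-0.005  0.001 -1.   ] F [-13.7   0.3  14.4] gap 49.9 gf 30.006417632102966
joints [-0.38  0.43  0.44  1.74 -0.21  1.03  1.73]
```

The lid is at its stop with 14 N on it. I relax, release and go for the large jar.

>>> apply_moves:
  rows: "-1 1 0 0 0; 1 0 0 0 0; 1 0 0 0 0; 1 0 0 0 0; 1 0 0 0 0"

```text
clock: 27.23
tcp_pos: [0.5947, -0.0302, 0.1309]
tool_rot: [0.0, -0.015, 1.0, 0.0]
wrist_force: [-1.4, -0.4, -0.1]
finger_gap: 0.788
gripper_force: 0.0
```

>>> apply_moves:
  rows: "1 0 0 -10 0; 1 0 0 -20 0; 1 0 0 -25 0; 1 0 0 -15 0; 1 0 0 0 0"

```text
clock: 27.65
tcp_pos: [0.5963, -0.0306, 0.2055]
tool_rot: [0.003, -0.014, 1.0, 0.0]
wrist_force: [0.0, -0.1, -0.2]
finger_gap: 0.995
gripper_force: 0.0
```

```bash
python3 go.py "(.4396,-.304,.195)" "(.4396,-.304,.107)"; python3 - <<'E'
from h import *
d=lambda n,c:[np.round(x['bbox'],1).tolist()+[round(x['conf'],2)] for x in recognise(n,c)]
read_camera('side');print(d('jar_large_mid','side'),d('jar_small_mid','side'))
s=cam('side');print(proj(s,[[.44,-.304,.033],[.5825,-.3045,.027]]))
E
```

```text
t 27.65 tcp [ 0.5963 -0.0306  0.2055] tooly deg 91.65 zaxis [ 0.006  0.001 -1.   ] F [ 0.  -0.1 -0.2] gap 86.6 gf 0.0
joints [-0.4   0.35  0.46  1.67 -0.17  1.15  1.7 ]
[ 0.4396 -0.304   0.195 ] tool mm [ 164.6 -268.8    9.4] rows 9 [ 18.3 -29.9   1. ]
[ 0.4396 -0.304   0.107 ] tool mm [ 0.5 -0.  88. ] rows 3 [ 0.2 -0.  29.3]
[[288.2, 288.9, 28.2, 36.9, 0.67]] []
[[287.45244103 288.16347904]
 [336.32650379 270.38240717]]
```

>>> apply_moves:
  rows: "1 18 -30 0 0; 1 18 -30 0 0; 1 18 -30 0 0; 1 18 -30 0 0; 1 18 -30 0 0"

```text
clock: 28.22
tcp_pos: [0.5075, -0.184, 0.2001]
tool_rot: [-0.001, -0.015, 1.0, 0.0]
wrist_force: [0.4, -0.9, 0.6]
finger_gap: 1.0
gripper_force: 0.0
```

>>> apply_moves:
  rows: "1 18 -30 0 0; 1 18 -30 0 0; 1 18 -30 0 0; 1 18 -28 0 0; 1 0 0 0 0"

```text
clock: 28.63
tcp_pos: [0.4356, -0.3089, 0.2006]
tool_rot: [-0.001, -0.01, 1.0, -0.001]
wrist_force: [-1.6, -0.2, -0.7]
finger_gap: 1.001
gripper_force: 0.0
```

>>> apply_moves:
  rows: "1 0 0 20 0; 1 0 0 25 0; 1 0 0 10 0; 1 0 0 0 0; 1 0 0 0 0"

```text
clock: 29.05
tcp_pos: [0.4402, -0.3027, 0.1458]
tool_rot: [-0.001, -0.015, 1.0, 0.0]
wrist_force: [0.2, 0.1, 0.3]
finger_gap: 0.998
gripper_force: 0.0
```

```bash
python3 go.py "(.4396,-.304,.108)"
```

```text
t 29.05 tcp [ 0.4402 -0.3027  0.1458] tooly deg 91.67 zaxis [-0.002  0.    -1.   ] F [0.2 0.1 0.3] gap 86.8 gf 0.0
joints [-0.01  0.3   0.61  1.9  -0.2   1.01  2.29]
[ 0.4396 -0.304   0.108 ] tool mm [ 0.6 -1.3 37.8] rows 2 [ 0.3 -0.7 18.9]
```

>>> apply_moves:
  rows: "1 0 -1 16 0; 1 0 0 13 0; 1 0 0 6 0; 1 0 0 0 0; -1 0 0 0 0"

```text
clock: 29.47
tcp_pos: [0.4409, -0.3041, 0.1119]
tool_rot: [0.0, -0.015, 1.0, -0.0]
wrist_force: [-0.5, 0.3, 0.3]
finger_gap: 0.978
gripper_force: 0.0
```

>>> apply_moves:
  rows: "-1 0 0 0 0; -1 0 0 0 0; -1 0 0 0 0; -1 0 0 0 0; -1 0 0 0 0"

```text
clock: 29.88
tcp_pos: [0.4408, -0.3041, 0.1116]
tool_rot: [0.0, -0.015, 1.0, -0.0]
wrist_force: [-1.5, 1.4, 3.8]
finger_gap: 0.721
gripper_force: 30.0
```

```bash
python3 go.py "(.4396,-.304,.2)" "(.5037,-.091,.2)"
```

```text
t 29.8833 tcp [ 0.4408 -0.3041  0.1116] tooly deg 91.67 zaxis [ 0.001 -0.    -1.   ] F [-1.5  1.4  3.8] gap 62.7 gf 29.999887738376856
joints [ 0.01  0.36  0.6   1.92 -0.25  0.94  2.32]
[ 0.4396 -0.304   0.2   ] tool mm [  1.1   0.1 -88.4] rows 3 [  0.4   0.  -29.5]
[ 0.5037 -0.091   0.2   ] tool mm [-70.3 211.    0. ] rows 7 [-10.   30.1   0. ]
```

>>> apply_moves:
  rows: "-1 0 0 -15 0; -1 0 0 -30 0; -1 0 0 -30 0; -1 0 0 -14 0; -1 -10 30 0 0"

```text
clock: 30.3
tcp_pos: [0.4487, -0.2795, 0.204]
tool_rot: [0.002, -0.011, 1.0, -0.002]
wrist_force: [0.6, -0.5, -1.5]
finger_gap: 0.719
gripper_force: 30.0
```

>>> apply_moves:
  rows: "-1 -10 30 0 0; -1 -10 30 0 0; -1 -10 30 0 0; -1 -10 30 0 0; -1 -10 30 0 0"

```text
clock: 30.72
tcp_pos: [0.4953, -0.1207, 0.2001]
tool_rot: [-0.0, -0.015, 1.0, 0.0]
wrist_force: [0.8, 0.2, -1.6]
finger_gap: 0.714
gripper_force: 30.0
```

>>> apply_moves:
  rows: "-1 -9 31 0 0; -1 0 0 0 0; -1 0 0 25 0; -1 0 0 25 0; -1 0 0 10 0"

```text
clock: 31.13
tcp_pos: [0.5018, -0.0907, 0.1374]
tool_rot: [-0.002, -0.015, 1.0, 0.0]
wrist_force: [-0.6, 0.5, -2.0]
finger_gap: 0.717
gripper_force: 30.0
```

>>> apply_moves:
  rows: "-1 0 0 0 0; -1 0 0 0 0"

```text
clock: 31.3
tcp_pos: [0.5032, -0.0914, 0.1403]
tool_rot: [-0.0, -0.014, 1.0, -0.0]
wrist_force: [0.3, -0.1, -0.9]
finger_gap: 0.713
gripper_force: 30.0
```

```bash
python3 go.py "(.5037,-.091,.1126)"
```

```text
t 31.3 tcp [ 0.5032 -0.0914  0.1403] tooly deg 91.64 zaxis [-0.001 -0.    -1.   ] F [ 0.3 -0.1 -0.9] gap 62.0 gf 29.99996325932443
joints [-0.33  0.24  0.47  1.95 -0.13  0.98  1.8 ]
[ 0.5037 -0.091   0.1126] tool mm [-0.6  0.4 27.7] rows 1 [-0.6  0.4 27.7]
```

>>> apply_moves:
  rows: "-1 0 0 12 0; -1 0 0 10 0; -1 0 0 3 0; -1 0 0 2 0; -1 0 0 0 0"

```text
clock: 31.72
tcp_pos: [0.5034, -0.0911, 0.1133]
tool_rot: [0.0, -0.015, 1.0, 0.0]
wrist_force: [-0.3, 0.5, -1.1]
finger_gap: 0.71
gripper_force: 30.0
```

```bash
python3 go.py "(.5037,-.091,.1126)"
```

```text
t 31.7167 tcp [ 0.5034 -0.0911  0.1133] tooly deg 91.67 zaxis [ 0.  0. -1.] F [-0.3  0.5 -1.1] gap 61.8 gf 29.99994912184775
joints [-0.32  0.28  0.47  1.97 -0.16  0.92  1.82]
[ 0.5037 -0.091   0.1126] tool mm [-0.3  0.1  0.7] rows 1 [-0.3  0.1  0.7]
```

>>> apply_moves:
  rows: "-1 0 0 0.8 0; -1 0 0 0 0; -1 0 0 0 0; 1 0 0 0 0; 1 0 0 0 0"

```text
clock: 32.13
tcp_pos: [0.5035, -0.091, 0.1125]
tool_rot: [0.0, -0.015, 1.0, 0.0]
wrist_force: [0.8, -0.2, 0.5]
finger_gap: 0.798
gripper_force: 0.0
```

>>> apply_moves:
  rows: "1 0 0 0 0; 1 0 0 0 0; 1 0 0 0 0; 1 0 0 -15 0; 1 0 0 -30 0"

```text
clock: 32.55
tcp_pos: [0.5014, -0.0907, 0.155]
tool_rot: [-0.003, -0.015, 1.0, -0.0]
wrist_force: [0.7, 0.3, -0.1]
finger_gap: 0.994
gripper_force: 0.0
```

>>> apply_moves:
  rows: "1 0 0 -30 0; 1 0 0 -15 0; 1 -12 -32 0 0; 1 -12 -32 0 0; 1 -12 -32 0 0"

```text
clock: 32.97
tcp_pos: [0.5429, -0.1865, 0.2029]
tool_rot: [0.001, -0.016, 1.0, 0.0]
wrist_force: [0.4, -0.2, -0.0]
finger_gap: 1.001
gripper_force: 0.0
```

```bash
python3 go.py "(.5825,-.3045,.2)" "(.5825,-.3045,.1005)"
```

```text
t 32.9667 tcp [ 0.5429 -0.1865  0.2029] tooly deg 91.79 zaxis [ 0.001  0.    -1.   ] F [ 0.4 -0.2 -0. ] gap 87.1 gf 0.0
joints [-0.2   0.31  0.54  1.74 -0.18  1.14  2.  ]
[ 0.5825 -0.3045  0.2   ] tool mm [ -35.9 -119.2    2.9] rows 4 [ -9.  -29.8   0.7]
[ 0.5825 -0.3045  0.1005] tool mm [ 0.1 -0.  99.5] rows 4 [ 0.  -0.  24.9]
```

>>> apply_moves:
  rows: "1 -9 -30 0 0; 1 -9 -30 0 0; 1 -9 -30 0 0; 1 -8 -28 0 0; 1 0 0 0 0"

```text
clock: 33.38
tcp_pos: [0.5798, -0.3089, 0.2019]
tool_rot: [-0.0, -0.012, 1.0, -0.002]
wrist_force: [-0.4, -1.2, 1.1]
finger_gap: 1.0
gripper_force: 0.0
```

>>> apply_moves:
  rows: "1 0 0 20 0; 1 0 0 25 0; 1 0 0 15 0; 1 0 0 0 0; 1 0 0 0 0"

```text
clock: 33.8
tcp_pos: [0.5803, -0.3025, 0.1419]
tool_rot: [-0.001, -0.015, 1.0, 0.0]
wrist_force: [-0.1, -0.4, 0.6]
finger_gap: 1.002
gripper_force: 0.0
```

```bash
python3 go.py "(.5825,-.3045,.101)"
```

```text
t 33.8 tcp [ 0.5803 -0.3025  0.1419] tooly deg 91.68 zaxis [-0.002  0.001 -1.   ] F [-0.1 -0.4  0.6] gap 87.2 gf 0.0
joints [ 0.02  0.56  0.54  1.57 -0.31  1.1   2.23]
[ 0.5825 -0.3045  0.101 ] tool mm [-2.2 -2.1 40.9] rows 2 [-1.1 -1.1 20.4]
```

>>> apply_moves:
  rows: "1 -1 -2 18 0; 1 0 0 14 0; 1 0 0 7 0; 1 0 0 0 0; 1 0 0 0 0"

```text
clock: 34.22
tcp_pos: [0.5816, -0.3047, 0.1035]
tool_rot: [-0.0, -0.015, 1.0, 0.0]
wrist_force: [-0.6, -0.7, 0.2]
finger_gap: 1.003
gripper_force: 0.0
```

>>> apply_moves:
  rows: "-1 0 0 0 0; -1 0 0 0 0; -1 0 0 0 0; -1 0 0 0 0; -1 0 0 0 0"

```text
clock: 34.63
tcp_pos: [0.5817, -0.3048, 0.1036]
tool_rot: [0.0, -0.015, 1.0, -0.0]
wrist_force: [0.3, -0.7, -0.0]
finger_gap: 0.709
gripper_force: 0.0
```

>>> apply_moves:
  rows: "-1 0 0 0 0; -1 0 0 0 0; -1 0 0 0 0"

```text
clock: 34.88
tcp_pos: [0.5816, -0.3048, 0.1034]
tool_rot: [0.0, -0.015, 1.0, 0.0]
wrist_force: [0.3, 1.2, 0.8]
finger_gap: 0.551
gripper_force: 30.0
```

```bash
python3 go.py "(.582,-.3045,.2)" "(.502,.0195,.2)"
```

```text
t 34.8833 tcp [ 0.5816 -0.3048  0.1034] tooly deg 91.67 zaxis [ 0.  0. -1.] F [0.3 1.2 0.8] gap 47.9 gf 30.000025033950806
joints [ 0.03  0.61  0.52  1.59 -0.33  1.04  2.25]
[ 0.582  -0.3045  0.2   ] tool mm [ -0.4   0.3 -96.6] rows 3 [ -0.1   0.1 -32.2]
[0.502  0.0195 0.2   ] tool mm [ 70.5 326.2   0. ] rows 10 [ 7.1 32.6  0. ]
```

>>> apply_moves:
  rows: "-1 0 0 -15 0; -1 0 0 -30 0; -1 0 0 -30 0; -1 0 0 -22 0; -1 7 25 0 0"

```text
clock: 35.3
tcp_pos: [0.5748, -0.2855, 0.2056]
tool_rot: [0.003, -0.012, 1.0, -0.003]
wrist_force: [0.5, -1.2, -0.9]
finger_gap: 0.554
gripper_force: 30.0
```

>>> apply_moves:
  rows: "-1 7 33 0 0; -1 7 33 0 0; -1 7 33 0 0; -1 7 33 0 0; -1 7 33 0 0"

```text
clock: 35.72
tcp_pos: [0.5333, -0.1146, 0.2002]
tool_rot: [-0.0, -0.015, 1.0, 0.0]
wrist_force: [-0.0, -0.1, -0.3]
finger_gap: 0.557
gripper_force: 30.0
```

>>> apply_moves:
  rows: "-1 7 33 0 0; -1 7 33 0 0; -1 7 33 0 0; -1 8 37 0 0; -1 0 0 0 0"

```text
clock: 36.13
tcp_pos: [0.4995, 0.0264, 0.2001]
tool_rot: [-0.001, -0.019, 1.0, 0.001]
wrist_force: [0.5, 0.7, -0.8]
finger_gap: 0.559
gripper_force: 30.0
```

>>> apply_moves:
  rows: "-1 0 0 20 0; -1 0 0 25 0; -1 0 0 15 0; -1 0 0 0 0; -1 0 0 0 0"

```text
clock: 36.55
tcp_pos: [0.5008, 0.0187, 0.1401]
tool_rot: [-0.001, -0.014, 1.0, -0.0]
wrist_force: [0.9, -0.1, 0.2]
finger_gap: 0.55
gripper_force: 30.0
```

```bash
python3 go.py "(.5018,.0195,.1044)"
```

```text
t 36.55 tcp [0.5008 0.0187 0.1401] tooly deg 91.65 zaxis [-0.001 -0.001 -1.   ] F [ 0.9 -0.1  0.2] gap 47.9 gf 29.9998140335083
joints [-0.52  0.22  0.43  1.98 -0.11  0.97  1.57]
[0.5018 0.0195 0.1044] tool mm [-1.1  0.8 35.7] rows 2 [-0.5  0.4 17.9]
```

>>> apply_moves:
  rows: "-1 0 1 14 0; -1 0 0 12 0; -1 0 0 5 0; -1 0 0 3 0; -1 0 0 0 0"

```text
clock: 36.97
tcp_pos: [0.5014, 0.0199, 0.1068]
tool_rot: [0.0, -0.015, 1.0, 0.0]
wrist_force: [-0.3, 0.3, -0.7]
finger_gap: 0.555
gripper_force: 30.0
```

```bash
python3 go.py "(.5018,.0195,.1044)"
```

```text
t 36.9667 tcp [0.5014 0.0199 0.1068] tooly deg 91.67 zaxis [ 0.  0. -1.] F [-0.3  0.3 -0.7] gap 48.3 gf 29.999779164791107
joints [-0.51  0.27  0.42  2.   -0.14  0.9   1.59]
[0.5018 0.0195 0.1044] tool mm [-0.4 -0.4  2.4] rows 1 [-0.4 -0.4  2.4]
```

>>> apply_moves:
  rows: "-1 0 0 1.5 0; -1 0 0 0.9 0; -1 0 0 0 0; -1 0 0 0 0; 1 0 0 0 0"

```text
clock: 37.38
tcp_pos: [0.5015, 0.02, 0.1044]
tool_rot: [0.0, -0.015, 1.0, 0.0]
wrist_force: [0.1, 0.6, -0.4]
finger_gap: 0.583
gripper_force: 0.0
```

>>> apply_moves:
  rows: "1 0 0 0 0; 1 0 0 0 0; 1 0 0 0 0; 1 0 0 0 0; 1 0 0 0 0"

```text
clock: 37.8
tcp_pos: [0.501, 0.02, 0.1038]
tool_rot: [-0.0, -0.015, 1.0, -0.0]
wrist_force: [-0.2, -0.2, 1.1]
finger_gap: 0.92
gripper_force: 0.0
```

>>> apply_moves:
  rows: "1 0 0 -10 0; 1 0 0 -25 0; 1 0 0 -30 0; 1 0 0 -30 0; 1 0 0 -30 0"

```text
clock: 38.22
tcp_pos: [0.5008, 0.0197, 0.231]
tool_rot: [0.0, -0.014, 1.0, -0.0]
wrist_force: [0.7, -0.7, 0.1]
finger_gap: 0.998
gripper_force: 0.0
```

>>> apply_moves:
  rows: "1 -10 -32 0 0; 1 -10 -32 0 0; 1 -10 -32 0 0; 1 -10 -32 0 0; 1 -10 -32 0 0"

```text
clock: 38.63
tcp_pos: [0.556, -0.14, 0.2299]
tool_rot: [0.0, -0.015, 1.0, 0.0]
wrist_force: [0.6, 0.5, 0.2]
finger_gap: 1.0
gripper_force: 0.0
```

>>> apply_moves:
  rows: "1 -10 -32 0 0; 1 -10 -32 0 0; 1 -10 -32 0 0; 1 0 0 0 0; 1 0 0 0 0"

```text
clock: 39.05
tcp_pos: [0.5881, -0.2359, 0.2292]
tool_rot: [-0.0, -0.013, 1.0, -0.001]
wrist_force: [-0.6, 1.1, 0.4]
finger_gap: 1.004
gripper_force: 0.0
```

```bash
python3 -c "
from model import *
for c in('side','top'): save(c,read_camera(c))
dl=(.5035,-.091);ds=(.5018,.0195);bar=(.5939,-.031);l=(.5315,.294);lp=(.5315,.294)
cv=[(circ(*dl,.065,.0315),G),(circ(*ds,.053,.0245),G),(rect(*bar,.03,.012,.05,.072),M)]
a=draw('top',(105,305,160,275),4,cv,0)[:300]; b=draw('side',(195,395,150,225),4,cv,0)[:300]
a=draw('top',(105,305,190,265),4,cv,0)
b=draw('side',(195,395,150,275),2.4,cv,0)
b=cv2.copyMakeBorder(b,0,0,0,800-b.shape[1],cv2.BORDER_CONSTANT)
cv2.imwrite('pics/p7.png',np.vstack([a,b])); print(a.shape,b.shape)"; python3 go.py; python3 lou.py
```

```text
(300, 800, 3) (300, 800, 3)
t 39.15 tcp [ 0.5885 -0.2328  0.2292] tooly deg 91.7 zaxis [-0.     0.001 -1.   ] F [0.7 0.6 0.2] gap 87.1 gf 0.0
joints [-0.14  0.43  0.59  1.55 -0.25  1.24  2.09]
90 area 230.8125 c 140.41576123747632 233.8644733279177 ext 131.0625 149.3125 225.8125 242.1875
120 area 251.59375 c 140.32946994162216 233.89370109303192 ext 130.8125 149.5625 225.4375 242.6875
model area 300.543534523109 c 139.3524427209984 234.49323070977346 ext [128.84821582 225.38047894] [149.91852452 243.44361307]
```

View pics/p7.png

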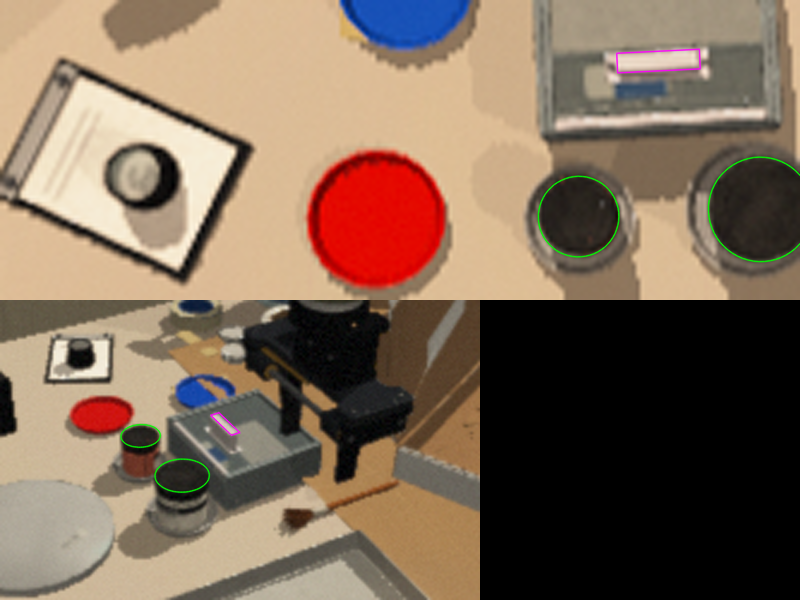

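The loupe stands on the print at (142,175). The lid is shut, with the bar at (658,61). Both jars stand upright in their own dishes, at (578,216) and (760,209). Handing in.

```bash
python3 -c "
from cell import *
print(job_done())"
```

```text
the job is handed in; nothing more can be done
None
```

The job is handed in: the loupe stands within about 1 mm of the print's centre, the lid is shut against its stop, both jars are upright in their own dishes, and the brush was not touched. It took about 39 s of the 149 s allowed; no verdict came back.

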